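Photograph a cigar caddy from all sides and lock it in the packing dock

ROBOT

A 6-joint arm with a two-finger parallel gripper is mounted at the origin on the work surface. World frame = base frame: x ahead of the robot, y to its left, z up, the work surface at z = 0. Lengths are in m, angles in rad, forces in N, time in s.
With the tool pointing down it reaches from about 0.375 to 0.825 m from the base axis. Payload 5.5 kg.
Tool frame: the origin (TCP) lies on the mounting face of the last link; the fingertips stand 173 mm ahead of it and the grasp point (between the pads) lies 155 mm ahead of it; z points along the fingers, y is the line along which they close (so a half turn about z gives the same grasp; the last joint's range is limited). The gripper opens to 85 mm and grips with 20 to 120 N. Pads are 22 mm wide; open, the fingers measure 114 mm over their backs; the gripper's body (76 mm by 85 mm) begins 54 mm behind the grasp point. The pads swing forward as they close: fully open they stand 13 mm farther back than shut.
Start: joints at [-1.11, 0.314, -0.047, 1.21, 0, 1.571], TCP at [0.267, -0.537, 0.405] pointing down, gripper open.
Joint ranges: [-2.67, 2.67], [-0.69, 1.73], [-1.03, 1.25], [-2.08, 2.16], [-1.42, 1.45], [-3.14, 3.14]. Speed limits (rad/s): [2.39, 2.39, 3.01, 3.14, 3.14, 3.14].

INTERFACE

Orientations are given as [roll, pitch, yaw] about the fixed x, y, z axes, in that order (R = Rz(yaw) Ry(pitch) Rx(roll)).
In Python, from rig import arm gives the robot as it stands.
- The arm moves only by the tool jog_arm, never from a script. Its argument "commands" is a list that holds one entry, the list of rows, each a list of 5 numbers: the closure, from -1 (fully open) to 1 (shut), then the shift along the tool's x, y, z in m, then the turn about the tool's z in rad. In form: [[[hand, tx, ty, tz, turn], ...]]. A call has 1 to 8 rows; each row shifts and turns the commanded pose from where the row before left it, along the tool's axes as they then stand; what a row does not reach is not made up. A row lasts 1/10 s, in which the tool goes at most 50 mm and 8.59 degrees, less where a joint would pass 70% of its speed; a pose out of reach is approached as far as the arm can. A call with a gripper value outside its range is refused whole. The fingers move at their own pace and stop on an object; "newtons" is the grip in N (left out, the last holds). Time passes only in rows, so rows that do not move let the fingers close. It gives the time, the measured TCP pose, the force, the opening and the grip force at its end, in the units of the state.
- arm.state(): the state, without advancing time (a new reading comes with each control period).
- arm.grab_frame(name): name is "scene" or "top"; returns a dict with "image" (420x560x3 uint8, red, green, blue), "mtx" (3x3 intrinsics, pixels), "eye" and "orientation" of the camera in the world. Camera axes: x right, y up, looking along -z (the intrinsics and any distortion apply to the point x, -y, -z); pixel columns grow to the right and rows downward; lengths in m; the calibration is good to about 2 mm. A picture is of the moment at which its call begins. There is no depth.
- arm.sign_off(): hands the job in; it is judged then, once.
The state is a dict: "time": time; "joint_positions": joint angles; "joint_velocities": joint speeds; "joint_torque": joint torques, N m; "tcp_pos": TCP position; "orientation": TCP orientation; "ft_force": force on the tool from outside, world axes, zero at the start; "ft_torque": the same for the moment, N m; "gripper_width": finger opening in m; "grip_force": force on a finger pad.
Only numpy, scipy, OpenCV 4.12 (cv2) and the standard library are available. Lean on these libraries where they do the work, as an engineer would, in place of code of your own. Each camera call takes 0.05 s, during which the arm holds its last target. There are 200 camera calls.

TASK

Take the little wooden caddy with the brass clasp and show it to the camera on the stand, upright and squarely, each side's middle centred 100 mm in front of the lens and held still for about a second: first the clasp side, then the side with the round dial, then the hinge side; last tip it about 40 degrees so that its underside, its middle at that same spot, looks down and towards the lens, and hold that too. Then stand it upright in the sliding tray of the packing dock, square, with its clasp facing the tray's taller front board, push the tray fully home, and only then swing the keeper fully across to lock it, and let go. Do not touch the camera, and leave the other things on the bench where they stand.

Things in the scene. Friction and masses are not known exactly. Their poses are not given: they have to be found in the camera images.
- caddy: Wooden caddy, 62 x 62 mm, box 112 mm tall, with a central square knob 26 x 26 x 38 mm on top (150 mm in all); 0.25-0.45 kg, one rigid piece. Origin: centre of its underside, z up. Brass fittings, at most 9 mm proud: clasp on its -x side, round dial on +y, two hinges on +x; -y is plain. A twin with no brass and a round knob stands near.
- clasp_side (a point): middle of the caddy's clasp side, caddy frame (-31, 0, 56) mm
- dial_side (a point): middle of the caddy's dial side, caddy frame (0, 31, 56) mm
- hinge_side (a point): middle of the caddy's hinge side, caddy frame (31, 0, 56) mm
- underside (a point): middle of the caddy's underside, at its origin
- knob (a point): middle of the caddy's knob, caddy frame (0, 0, 131) mm
- camera: Black photo camera on a round-footed stand (foot radius 55 mm), fixed to the bench; body 125 mm wide, 48 mm deep, top at 290 mm. Origin: centre of the foot, z up; the lens looks along its own -x, level, its axis 230 mm above the bench, its glass 72 mm in front of the origin.
- lens (a point): centre of the lens's front glass; axes as the camera's
- focus (a point): the sharp spot, 100 mm in front of the lens glass on its axis (camera frame (-172, 0, 230) mm); axes as the camera's, so the held caddy lies to its -x
- dock: Packing dock, wooden board 290 (x) x 190 (y) x 12 mm fixed to the bench, with two low rails, and a backstop at its +x end. Origin: centre of the board's underside. Its -x end is the front, nearer the robot.
- tray (a joint): slide of the tray along the dock's +x: 0 pulled out to the front, 0.08 m fully home at the backstop; about 1.5 N to push
- tray_floor (a point): centre of the pale wooden tray's inner floor, 20 mm above the bench; moves with the tray (dock frame (-20 + slide, 0, 20) mm), axes as the dock's. Inside 84 x 84 mm (42 mm from this point to each wall); side and back walls 5 mm thick, 14 mm above the floor; the front board (-x) 8 mm thick, 34 mm above the floor.
- keeper (a joint): hinge of the steel keeper about a vertical axis: 0 open (bar along the dock's -x, handle outward), grows anticlockwise seen from above to 1.571 rad, closed across the tray's front board; stays where it is left, about 1 N at the peg
- keeper_pivot (a point): the keeper's hinge axis, on the dock at (-8, 78, 30) mm
- keeper_peg (a point): the upright round steel peg to move the keeper by: 14 mm thick, from 40 to 90 mm above the bench; this point is at 90 mm, the peg's top. Seen from the pivot it lies at (-90, 60) mm (dock x, y) when open and at (-60, -90) mm when closed. The keeper's flat bars are 10 mm thick, top 40 mm above the bench.
- twin: bystander: wooden caddy of the same box size without brass, round knob, 146 mm tall; origin under its centre
- jar: bystander: glass jar, radius 34 mm, 130 mm tall; origin under its centre
- ashtray: bystander: white ceramic bowl, radius 52 mm, 36 mm tall; origin under its centre
- mould: bystander: pale wooden mould block, 200 (x) x 56 x 34 mm; origin under its centre
- tin: bystander: steel tin, radius 30 mm, 90 mm tall; origin under its centre
- bottle: bystander: amber bottle, radius 32 mm, 200 mm tall; origin under its centre

How it is judged:
On the way, in this order (a step that is already met when the one before it is completed fails the run):
1. the clasp side is held before the lens, upright, square and still (distance between clasp_side and focus below 0.022 m and angle between the x axis of caddy and the x axis of camera, either way round below 0.2 rad and angle between caddy's own z axis and vertical below 0.2 rad and x of knob in the frame of focus below 0 m and linear speed of caddy below 0.04 m/s and angular speed of caddy below 0.3 rad/s), for 0.5 s.
2. the dial side is held before the lens in the same way (distance between dial_side and focus below 0.022 m and angle between the y axis of caddy and the x axis of camera, either way round below 0.2 rad and angle between caddy's own z axis and vertical below 0.2 rad and x of knob in the frame of focus below 0 m and linear speed of caddy below 0.04 m/s and angular speed of caddy below 0.3 rad/s), for 0.5 s.
3. the hinge side is held before the lens in the same way (distance between hinge_side and focus below 0.022 m and angle between the x axis of caddy and the x axis of camera, either way round below 0.2 rad and angle between caddy's own z axis and vertical below 0.2 rad and x of knob in the frame of focus below 0 m and linear speed of caddy below 0.04 m/s and angular speed of caddy below 0.3 rad/s), for 0.5 s.
4. the caddy is held tipped, its underside looking down and towards the lens at the sharp spot (distance between underside and focus below 0.025 m and angle between caddy's own z axis and vertical between 0.52 and 0.96 rad and x of knob in the frame of focus below -0.035 m and y of knob in the frame of focus between -0.05 and 0.05 m and linear speed of caddy below 0.04 m/s and angular speed of caddy below 0.3 rad/s), for 0.5 s.
5. the caddy stands in the tray, clasp to the front board, the tray is home and the keeper still open (x of caddy in the frame of tray_floor between -0.02 and 0.02 m and y of caddy in the frame of tray_floor between -0.02 and 0.02 m and z of caddy in the frame of tray_floor between -0.008 and 0.008 m and angle between caddy's own z axis and vertical below 0.1 rad and x of clasp_side in the frame of tray_floor below -0.008 m and angle between the x axis of caddy and the x axis of dock, either way round below 0.35 rad and value of joint tray above 0.074 m and value of joint keeper below 0.8 rad), for 0.1 s.
6. the keeper is swung closed with the tray home (value of joint tray above 0.074 m and value of joint keeper above 1.42 rad), for 0.1 s.
At the end, for the whole second after the job is handed in: The caddy stands upright (within 0.1 rad) and at rest on the tray's floor, its middle within 20 mm of the tray's in each direction, its clasp to the taller front board and square within 0.35 rad; the tray is within 6 mm of fully home and the keeper within 0.15 rad of closed (all of step 6 and x of caddy in the frame of tray_floor between -0.02 and 0.02 m and y of caddy in the frame of tray_floor between -0.02 and 0.02 m and z of caddy in the frame of tray_floor between -0.008 and 0.008 m and angle between caddy's own z axis and vertical below 0.1 rad and x of clasp_side in the frame of tray_floor below -0.008 m and angle between the x axis of caddy and the x axis of dock, either way round below 0.35 rad and linear speed of caddy below 0.02 m/s); the robot touches nothing.
It fails at once if a bystander is shifted more than 25 mm or tipped (distance of any of twin, jar, ashtray, mould, tin, bottle from where it was at the start of the episode above 0.025 m or angle between any of twin, jar, ashtray, mould, tin, bottle's own z axis and vertical above 0.35 rad).
It fails at once if the camera is touched (over 1 N) (contact force between any of the fingers, the arm, caddy and camera above 1 N).
It also fails if it takes over 67 s, if anything falls off the work surface, if the arm or the gripper's body presses on something with over 40 N, if the wrist force passes 120 N, or if a joint passes its speed limit or range.

## Working session

There is one attempt and no reset: what is moved stays moved. The work goes in short steps, Python scripts to look and compute and a tool call to move; the robot and the scene stay as the last step left them, time stands still between calls to the robot, and variables do not carry over. Pictures are saved under pics/ and viewed, at most 10 in all, crops included, and the job is handed in when it is done.

Besides the shell and the picture viewer there is one more tool, called after "Call:" in YAML: its name, and indented under it one key for each argument. jog_arm: Moves the arm, as the interface text tells. Its arguments: {"type":"object","properties":{"commands":{"type":"array"},"newtons":{"type":"number"}},"required":["commands"]}

```bash
ls; mkdir -p pics
python3 - <<'E'
from rig import arm
import cv2,pickle
for n in("scene","top"):
    f=arm.grab_frame(n); pickle.dump(f,open(f"pics/{n}.pkl","wb"))
    cv2.imwrite(f"pics/{n}0.png",cv2.resize(f["image"][:,:,::-1],(800,600),interpolation=cv2.INTER_CUBIC)); print(n,f["mtx"],f["eye"],f["orientation"],[k for k in f])
print(arm.state())
E
```

```text
pics
scene [[408.06675393   0.         286.45286098]
 [  0.         408.06675393 209.80109404]
 [  0.           0.           1.        ]] [ 1.11894431 -0.06903682  0.94147851] [ 0.59412094 -0.00677924  1.29642462] ['image', 'mtx', 'eye', 'orientation']
top [[418.12571505   0.         281.82018118]
 [  0.         418.12571505 199.57280504]
 [  0.           0.           1.        ]] [0.53924537 0.06279311 1.05201457] [ 0.09172255  0.01855073 -1.58559109] ['image', 'mtx', 'eye', 'orientation']
{'time': 0.1, 'joint_positions': array([-1.10998923e+00,  3.14216061e-01, -4.79917292e-02,  1.21017477e+00,
        7.70187803e-06,  1.57080357e+00]), 'joint_velocities': array([ 2.14249370e-04, -1.95724298e-03,  3.52573504e-03,  9.73108496e-05,
       -3.76828818e-04,  1.81363412e-03]), 'joint_torque': array([ 2.12024238e-04, -5.40767956e+01,  3.40541196e+01,  1.11919397e-02,
        7.59587260e-05,  1.04914128e-05]), 'tcp_pos': array([ 0.26669514, -0.53719696,  0.40387858]), 'orientation': array([-3.14000642e+00, -7.69038336e-06,  4.60799845e-01]), 'ft_force': array([0.02087002, 1.46141312, 0.51665134]), 'ft_torque': array([ 0.0450993 , -0.00465068,  0.02141405]), 'grip_force': 0.0, 'gripper_width': 0.08574533545649354}
```

View pics/top0.png

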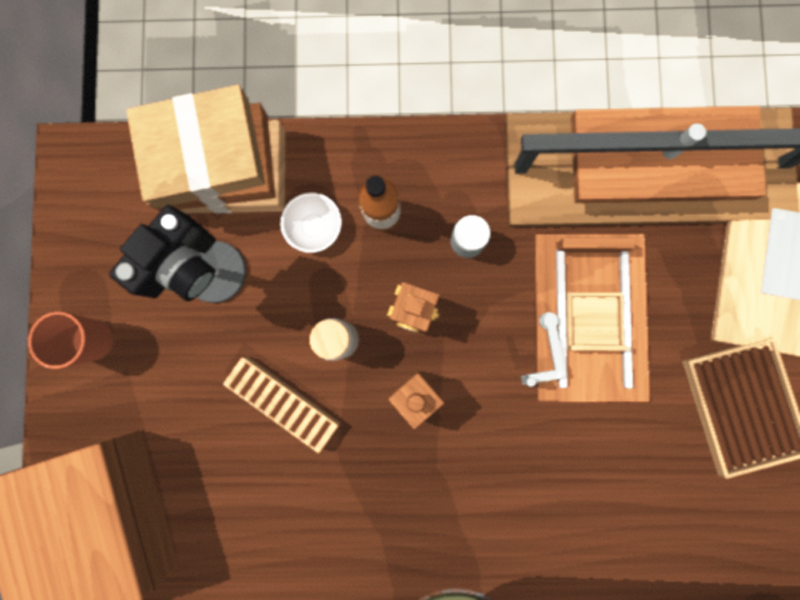

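View pics/scene0.png

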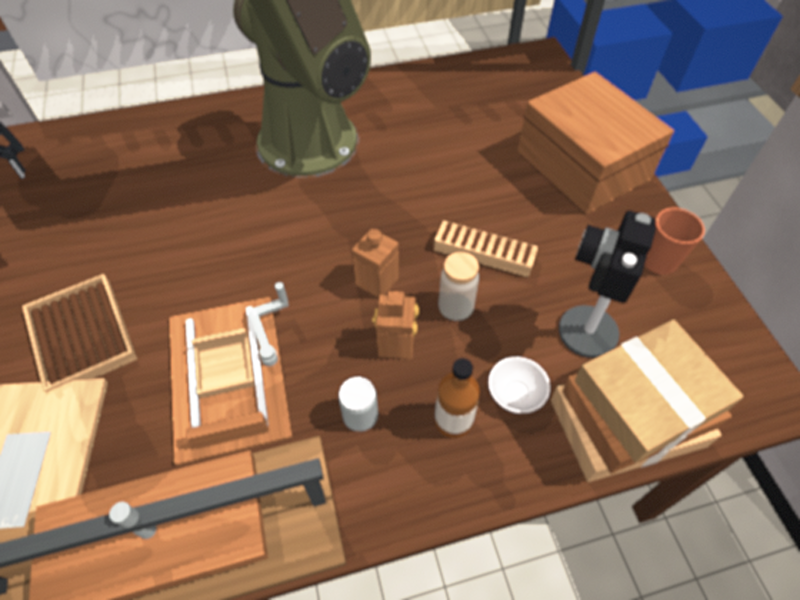

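The top view shows the caddy near (413,307), the camera at about (185,260) with its lens pointing lower right, and the dock near (593,318) with its keeper open at (545,350). The scene view puts the caddy at (395,325). Next I'll enlarge crops to get the details.

Run:
```python
import cv2,pickle,numpy as np
t=pickle.load(open("pics/top.pkl","rb"))["image"][:,:,::-1];s=pickle.load(open("pics/scene.pkl","rb"))["image"][:,:,::-1]
def crop(im,u,v,w,h,k): 
    return cv2.resize(im[v:v+h,u:u+w],None,fx=k,fy=k,interpolation=cv2.INTER_CUBIC)
a=np.hstack([crop(t,260,185,60,60,6.6667)[:400,:400],crop(s,245,190,60,60,6.6667)[:400,:400]])
cv2.imwrite("pics/c1.png",a)
b=np.hstack([crop(t,75,140,100,75,4),crop(t,360,155,100,130,4)[:300] if 0 else crop(t,360,160,100,75,4)])
b2=np.hstack([crop(t,360,220,100,70,4),crop(s,390,145,100,70,4)])
cv2.imwrite("pics/c2.png",np.vstack([b,b2]))
```

```text
(no output)
```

View pics/c1.png

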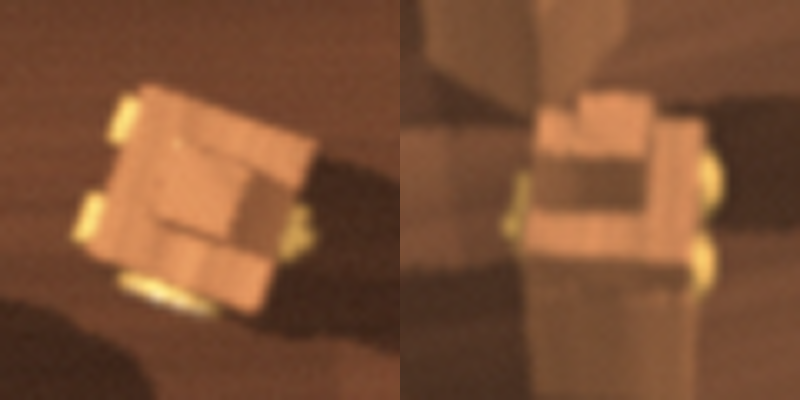

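View pics/c2.png

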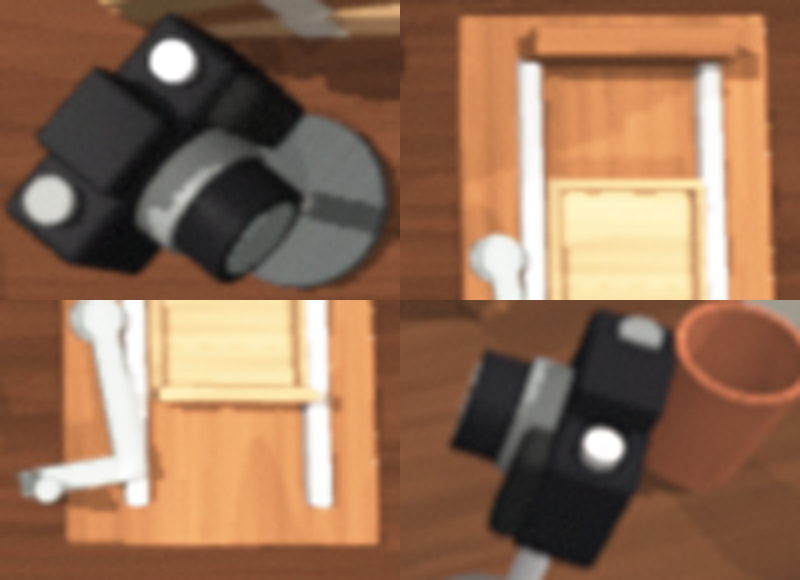

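Top crop: box-top corners at (145,83), (318,143), (260,312) and (93,255). Hinges are on the left, the clasp on the right and the dial at the bottom. In the second picture the lens glass centre is at (265,237), the foot centre at about (300,200), and the dock board corners and keeper are clear. Next I'll turn these into poses.

```bash
cat > h.py <<'E'
import numpy as np,pickle,cv2
from scipy.spatial.transform import Rotation as R
from scipy.optimize import least_squares
def load(n): return pickle.load(open(f"pics/{n}.pkl","rb"))
def proj(f,P):
    P=np.atleast_2d(P); c=R.from_euler("xyz",f["orientation"]).inv().apply(P-f["eye"])
    q=np.c_[c[:,0],-c[:,1],-c[:,2]]@f["mtx"].T; return q[:,:2]/q[:,2:]
def ray(f,uv,z):
    d=np.linalg.inv(f["mtx"])@[*uv,1]; d=R.from_euler("xyz",f["orientation"]).apply([d[0],-d[1],-d[2]])
    return f["eye"]+d*(z-f["eye"][2])/d[2]
def px(x,y,ox,oy,k): return np.array([(x+.5)/k-.5+ox,(y+.5)/k-.5+oy])
def pose(p,L):
    c,s=np.cos(p[2]),np.sin(p[2]); L=np.atleast_2d(L)
    return np.c_[p[0]+c*L[:,0]-s*L[:,1],p[1]+s*L[:,0]+c*L[:,1],L[:,2]]
def fit(obs,p0):  # obs: (frame,localpoint,uv)
    r=least_squares(lambda p:np.concatenate([proj(f,pose(p,l))[0]-uv for f,l,uv in obs]),p0)
    return r.x,np.sqrt(np.mean(r.fun**2))
E
python3 - <<'E'
from h import *
t,s=load("top"),load("scene")
k=400/60
ct=lambda x,y:px(x,y,260,185,k); cs=lambda x,y:px(x-400,y,245,190,k)
o=[(t,(.031,-.031,.112),ct(145,83)),(t,(-.031,-.031,.112),ct(318,143)),(t,(-.031,.031,.112),ct(260,312)),(t,(.031,.031,.112),ct(93,255)),
(t,(.013,-.013,.15),ct(178,143)),(t,(-.013,-.013,.15),ct(250,170)),(t,(-.013,.013,.15),ct(230,238)),(t,(.013,.013,.15),ct(157,210))]
a=fit(o,[.53,.05,1.2]);print("top",a)
for f,l,uv in o: print(np.round(proj(f,pose(a[0],l))[0]-uv,1),end=" ")
o2=[(s,(-.031,-.031,.112),cs(522,262)),(s,(.031,-.031,.112),cs(694,265))]
print("scene pred",[((proj(s,pose(a[0],l))[0]-[245,190]+.5)*k-.5+[400,0]).round() for _,l,_ in o2])
print("both",fit(o+o2,a[0]))
d1=lambda x,y:px(x-400,y,360,160,4); d2=lambda x,y:px(x,y-300,360,220,4)
od=[(t,(.145,.095,.012),d1(460,15)),(t,(.145,-.095,.012),d1(764,15)),(t,(-.145,.095,.012),d2(68,543)),(t,(-.145,-.095,.012),d2(378,543))]
d=fit(od,[.5,-.3,0]);print("dock",d)
for nm,l in dict(pivot=(-.008,.078,.045),peg=(-.098,.138,.09),trayBL=(-.067,.047,.034),front=(-.066,0,.054),backwall=(.027,0,.034)).items():
    q=proj(t,pose(d[0],l))[0]; print(nm,pose(d[0],l).round(3),((q-[360,160]+.5)*4-.5+[400,0]).round(),((q-[360,220]+.5)*4-.5+[0,300]).round())
foot=ray(t,px(300,200,75,140,4),.01);g=ray(t,px(265,237,75,140,4),.23);g2=ray(s,np.array([407,170.]),.23)
print("foot",foot,"glass",g,g2,np.linalg.norm((foot-g)[:2]),np.arctan2(*(foot-g)[1::-1]))
K1,K2=ray(t,px(172,60,75,140,4),.295),ray(t,px(50,200,75,140,4),.295);print("dials",K1,K2,np.arctan2(*(K2-K1)[1::-1]))
for n,(x,y),z in [("twin",(416,402),.13),("jar",(333,339),.13),("ash",(311,222),.036),("tin",(471,236),.09),("bottle",(376,186),.2),("m1",(232,380),.034),("m2",(330,432),.034)]:
    print(n,ray(t,np.array([x,y])*.7,z).round(3))
E
```

```text
top (array([0.59265419, 0.06072127, 1.23149678]), np.float64(0.4942155734850268))
[ 0.2 -0.2] [ 0.3 -0.5] [0.3 0.3] [-0.8  0. ] [ 0.1 -0.4] [ 0.7 -0.7] [-0.1  0.5] [-0.6  0.9] scene pred [array([522., 244.]), array([695., 254.])]
both (array([0.5934088 , 0.06045125, 1.23717684]), np.float64(0.783260771303044))
dock (array([ 0.57634207, -0.24507926, -0.01879095]), np.float64(0.29117202320520674))
pivot [[ 0.57  -0.167  0.045]] [503. 257.] [103. 317.]
peg [[ 0.481 -0.105  0.09 ]] [418. 412.] [ 18. 472.]
trayBL [[ 0.51  -0.197  0.034]] [552. 356.] [152. 416.]
front [[ 0.51  -0.244  0.054]] [641. 355.] [241. 415.]
backwall [[ 0.603 -0.246  0.034]] [627. 200.] [227. 260.]
foot [0.66609371 0.413932   0.01      ] glass [0.62110035 0.35702431 0.23      ] [0.62573199 0.35762767 0.23      ] 0.07254575997513092 0.9017901920293946
dials [0.69761005 0.37838941 0.295     ] [0.63335864 0.43347979 0.295     ] 2.432807230391144
twin [0.445 0.061 0.13 ]
jar [0.543 0.187 0.13 ]
ash [0.745 0.237 0.036]
tin [ 0.706 -0.033  0.09 ]
bottle [0.763 0.114 0.2  ]
m1 [0.476 0.372 0.034]
m2 [0.388 0.206 0.034]
```

```bash
cat > plan.py <<'E'
import sys,json
from h import *
from rig import arm
def plan(hand,segs,start=None):
    """segs: (x,y,z | None keep, dyaw_deg, rows); tool points down. Prints calls of <=8 rows"""
    st=arm.state(); p=np.array(start[:3] if start else st["tcp_pos"]); yaw=start[3] if start else st["orientation"][2]
    print("t",round(st["time"],1),"tcp",p.round(4),"yaw",round(np.degrees(yaw),1),"j",st["joint_positions"].round(2),"w",round(st["gripper_width"],4))
    rows=[];ty=yaw
    for x,y,z,dy,n in segs:
        tgt=np.array([x if x is not None else p[0],y if y is not None else p[1],z if z is not None else p[2]]);ty+=np.radians(dy)
        for i in range(n):
            rem=n-i; R_=R.from_euler("xyz",[np.pi,0,yaw])
            l=np.round(R_.inv().apply((tgt-p)/rem),3)+0.; tn=round(-(ty-yaw)/rem,3)+0.
            rows.append([hand,*l.tolist(),tn]); p=p+R_.apply(l); yaw-=tn
    for i in range(0,len(rows),8): print(json.dumps([rows[i:i+8]]))
    print("end",p.round(4),np.degrees(yaw).round(1),[float(v) for v in (*p.round(4),round(yaw,4))])
E
python3 -c "
from plan import *
plan(-1,[(.593,.0605,.404,224.2,27),(None,None,.291,0,5)])"
```

```text
t 0.1 tcp [ 0.2667 -0.5372  0.4039] yaw 26.4 j [-1.11  0.31 -0.05  1.21  0.    1.57] w 0.0857
[[[-1, 0.021, -0.014, 0.0, -0.145], [-1, 0.023, -0.011, 0.0, -0.145], [-1, 0.024, -0.008, 0.0, -0.145], [-1, 0.025, -0.004, 0.0, -0.145], [-1, 0.025, -0.001, 0.0, -0.145], [-1, 0.025, 0.003, 0.0, -0.145], [-1, 0.024, 0.006, 0.0, -0.145], [-1, 0.023, 0.01, 0.0, -0.145]]]
[[[-1, 0.022, 0.013, 0.0, -0.145], [-1, 0.019, 0.016, 0.0, -0.145], [-1, 0.017, 0.019, 0.0, -0.145], [-1, 0.014, 0.021, 0.0, -0.145], [-1, 0.011, 0.023, 0.0, -0.145], [-1, 0.007, 0.024, 0.0, -0.145], [-1, 0.004, 0.025, 0.0, -0.145], [-1, 0.0, 0.025, 0.0, -0.145]]]
[[[-1, -0.003, 0.025, 0.0, -0.145], [-1, -0.007, 0.024, 0.0, -0.145], [-1, -0.01, 0.023, 0.0, -0.145], [-1, -0.014, 0.021, 0.0, -0.145], [-1, -0.017, 0.019, 0.0, -0.145], [-1, -0.019, 0.016, 0.0, -0.145], [-1, -0.021, 0.014, 0.0, -0.145], [-1, -0.023, 0.01, 0.0, -0.145]]]
[[[-1, -0.025, 0.007, 0.0, -0.144], [-1, -0.025, 0.003, 0.0, -0.145], [-1, -0.025, 0.0, 0.0, -0.144], [-1, 0.0, 0.0, 0.023, 0.0], [-1, 0.0, 0.0, 0.022, 0.0], [-1, 0.0, 0.0, 0.023, 0.0], [-1, 0.0, 0.0, 0.022, 0.0], [-1, 0.0, 0.0, 0.023, 0.0]]]
end [0.5928 0.0601 0.2909] 250.6 [0.5928, 0.0601, 0.2909, 4.3738]
```

Call:
jog_arm:
  commands:
    - [[-1,0.021,-0.014,0.0,-0.145],[-1,0.023,-0.011,0.0,-0.145],[-1,0.024,-0.008,0.0,-0.145],[-1,0.025,-0.004,0.0,-0.145],[-1,0.025,-0.001,0.0,-0.145],[-1,0.025,0.003,0.0,-0.145],[-1,0.024,0.006,0.0,-0.145],[-1,0.023,0.01,0.0,-0.145]]
  newtons: 60

```text
time: 0.9
tcp_pos: [0.3644, -0.3602, 0.4043]
orientation: [-3.141, -0.001, 1.627]
ft_force: [-0.2, 0.6, 0.4]
gripper_width: 0.0855
grip_force: 0.0
```

Call:
jog_arm:
  commands:
    - [[-1,0.022,0.013,0.0,-0.145],[-1,0.019,0.016,0.0,-0.145],[-1,0.017,0.019,0.0,-0.145],[-1,0.014,0.021,0.0,-0.145],[-1,0.011,0.023,0.0,-0.145],[-1,0.007,0.024,0.0,-0.145],[-1,0.004,0.025,0.0,-0.145],[-1,0.0,0.025,0.0,-0.145]]

```text
time: 1.7
tcp_pos: [0.4611, -0.1828, 0.4044]
orientation: [-3.142, -0.001, 2.787]
ft_force: [0.6, -0.4, 0.3]
gripper_width: 0.0858
grip_force: 0.0
```

Call:
jog_arm:
  commands:
    - [[-1,-0.003,0.025,0.0,-0.145],[-1,-0.007,0.024,0.0,-0.145],[-1,-0.01,0.023,0.0,-0.145],[-1,-0.014,0.021,0.0,-0.145],[-1,-0.017,0.019,0.0,-0.145],[-1,-0.019,0.016,0.0,-0.145],[-1,-0.021,0.014,0.0,-0.145],[-1,-0.023,0.01,0.0,-0.145]]

```text
time: 2.5
tcp_pos: [0.5568, -0.006, 0.4043]
orientation: [3.141, -0.001, -2.336]
ft_force: [0.6, 0.4, -0.6]
gripper_width: 0.0852
grip_force: 0.0
```

```bash
python3 -c "
from plan import *
plan(-1,[(.593,.0605,.404,24.9,3),(None,None,.291,0,5)])"
```

```text
t 2.5 tcp [ 0.5568 -0.006   0.4043] yaw -133.9 j [-0.01  0.23 -0.15  1.18 -0.   -0.82] w 0.0852
[[[-1, -0.024, 0.007, 0.0, -0.145], [-1, -0.025, 0.003, 0.0, -0.145], [-1, -0.026, -0.001, 0.0, -0.145], [-1, 0.0, 0.0, 0.023, 0.0], [-1, 0.0, 0.0, 0.023, 0.0], [-1, 0.0, 0.0, 0.022, 0.0], [-1, 0.0, 0.0, 0.023, 0.0], [-1, 0.0, 0.0, 0.022, 0.0]]]
end [0.5933 0.0609 0.2913] -108.9 [0.5933, 0.0609, 0.2913, -1.9013]
```

Call:
jog_arm:
  commands:
    - [[-1,-0.025,0.007,0.0,-0.144],[-1,-0.025,0.003,0.0,-0.145],[-1,-0.025,0.0,0.0,-0.144],[-1,0.0,0.0,0.023,0.0],[-1,0.0,0.0,0.022,0.0],[-1,0.0,0.0,0.023,0.0],[-1,0.0,0.0,0.022,0.0],[-1,0.0,0.0,0.023,0.0]]

```text
time: 3.3
tcp_pos: [0.5927, 0.06, 0.2905]
orientation: [3.141, -0.0, -1.909]
ft_force: [0.0, -0.0, 1.3]
gripper_width: 0.0853
grip_force: 0.0
```

Call:
jog_arm:
  commands:
    - [[0.2,0,0,0,0],[0.6,0,0,0,0],[1,0,0,0,0],[1,0,0,0,0],[1,0,0,0,0],[1,0,0,0,0]]
  newtons: 100

```text
time: 3.9
tcp_pos: [0.5936, 0.06, 0.2934]
orientation: [-3.139, 0.001, -1.909]
ft_force: [-0.5, -0.3, 6.5]
gripper_width: 0.0247
grip_force: 99.2
```

```bash
python3 -c "
from plan import *
plan(1,[(None,None,.405,0,4),(None,None,.455,-14,2),(.5407,.2547,.465,-185,22)])"
```

```text
t 3.9 tcp [0.5936 0.06   0.2934] yaw -109.4 j [ 0.1   0.37 -0.23  0.97  0.   -1.13] w 0.0247
[[[1, 0.0, 0.0, -0.028, 0.0], [1, 0.0, 0.0, -0.028, 0.0], [1, 0.0, 0.0, -0.028, 0.0], [1, 0.0, 0.0, -0.028, 0.0], [1, 0.0, 0.0, -0.025, 0.122], [1, 0.0, 0.0, -0.025, 0.122], [1, -0.006, 0.007, 0.0, 0.147], [1, -0.005, 0.008, 0.0, 0.147]]]
[[[1, -0.004, 0.008, 0.0, 0.147], [1, -0.003, 0.009, -0.001, 0.147], [1, -0.001, 0.009, 0.0, 0.147], [1, 0.0, 0.009, -0.001, 0.147], [1, 0.001, 0.009, 0.0, 0.147], [1, 0.003, 0.009, -0.001, 0.147], [1, 0.004, 0.008, 0.0, 0.147], [1, 0.005, 0.008, -0.001, 0.147]]]
[[[1, 0.006, 0.007, 0.0, 0.147], [1, 0.007, 0.006, -0.001, 0.147], [1, 0.008, 0.004, 0.0, 0.147], [1, 0.009, 0.003, -0.001, 0.146], [1, 0.009, 0.002, 0.0, 0.147], [1, 0.009, 0.001, -0.001, 0.146], [1, 0.009, -0.001, 0.0, 0.147], [1, 0.009, -0.002, -0.001, 0.146]]]
[[[1, 0.009, -0.003, 0.0, 0.147], [1, 0.008, -0.004, -0.001, 0.146], [1, 0.007, -0.006, 0.0, 0.147], [1, 0.006, -0.006, -0.001, 0.146]]]
end [0.5405 0.2543 0.4654] -308.4 [0.5405, 0.2543, 0.4654, -5.3824]
```

Call:
jog_arm:
  commands:
    - [[0.5,0,0,0,0],[0.5,0,0,-0.005,0],[0.5,0,0,-0.005,0],[1,0,0,0,0],[1,0,0,0,0],[1,0,0,0,0]]
  newtons: 100

```text
time: 4.5
tcp_pos: [0.5927, 0.0599, 0.3013]
orientation: [3.141, -0.0, -1.909]
ft_force: [0.1, 0.2, -3.4]
gripper_width: 0.0246
grip_force: 98.2
```

```bash
python3 -c "
from plan import *
print(arm.state()['ft_force'],arm.state()['grip_force'])
plan(1,[(None,None,.405,0,4),(None,None,.455,-14,2),(.5407,.2547,.475,-185,22)])"
```

```text
[ 0.06454141  0.19029645 -3.35463304] 98.18971753120422
t 4.5 tcp [0.5927 0.0599 0.3013] yaw -109.4 j [ 0.1   0.36 -0.22  0.99 -0.   -1.13] w 0.0246
[[[1, 0.0, 0.0, -0.026, 0.0], [1, 0.0, 0.0, -0.026, 0.0], [1, 0.0, 0.0, -0.026, 0.0], [1, 0.0, 0.0, -0.026, 0.0], [1, 0.0, 0.0, -0.025, 0.122], [1, 0.0, 0.0, -0.025, 0.122], [1, -0.006, 0.007, -0.001, 0.147], [1, -0.005, 0.008, -0.001, 0.147]]]
[[[1, -0.004, 0.008, -0.001, 0.147], [1, -0.003, 0.009, -0.001, 0.147], [1, -0.001, 0.009, -0.001, 0.147], [1, 0.0, 0.009, -0.001, 0.147], [1, 0.001, 0.009, -0.001, 0.147], [1, 0.003, 0.009, -0.001, 0.147], [1, 0.004, 0.008, -0.001, 0.147], [1, 0.005, 0.008, -0.001, 0.147]]]
[[[1, 0.006, 0.007, -0.001, 0.147], [1, 0.007, 0.006, -0.001, 0.147], [1, 0.008, 0.005, -0.001, 0.147], [1, 0.008, 0.003, -0.001, 0.146], [1, 0.009, 0.002, -0.001, 0.147], [1, 0.009, 0.001, -0.001, 0.146], [1, 0.009, -0.001, -0.001, 0.147], [1, 0.009, -0.002, -0.001, 0.146]]]
[[[1, 0.009, -0.003, 0.0, 0.147], [1, 0.008, -0.004, -0.001, 0.146], [1, 0.007, -0.006, 0.0, 0.147], [1, 0.006, -0.006, -0.001, 0.146]]]
end [0.5409 0.2541 0.4753] -308.4 [0.5409, 0.2541, 0.4753, -5.3824]
```

Call:
jog_arm:
  commands:
    - [[1,0.0,0.0,-0.026,0.0],[1,0.0,0.0,-0.026,0.0],[1,0.0,0.0,-0.026,0.0],[1,0.0,0.0,-0.026,0.0],[1,0.0,0.0,-0.025,0.122],[1,0.0,0.0,-0.025,0.122],[1,-0.006,0.007,-0.001,0.147],[1,-0.005,0.008,-0.001,0.147]]

```text
time: 5.3
tcp_pos: [0.5879, 0.0779, 0.4585]
orientation: [-3.141, 0.001, -2.454]
ft_force: [0.6, 0.9, -3.8]
gripper_width: 0.0249
grip_force: 98.8
```

Call:
jog_arm:
  commands:
    - [[1,-0.004,0.008,-0.001,0.147],[1,-0.003,0.009,-0.001,0.147],[1,-0.001,0.009,-0.001,0.147],[1,0.0,0.009,-0.001,0.147],[1,0.001,0.009,-0.001,0.147],[1,0.003,0.009,-0.001,0.147],[1,0.004,0.008,-0.001,0.147],[1,0.005,0.008,-0.001,0.147]]

```text
time: 6.1
tcp_pos: [0.5694, 0.1492, 0.4653]
orientation: [-3.141, -0.001, 2.654]
ft_force: [0.7, 0.3, -3.3]
gripper_width: 0.0247
grip_force: 98.8
```

Call:
jog_arm:
  commands:
    - [[1,0.006,0.007,-0.001,0.147],[1,0.007,0.006,-0.001,0.147],[1,0.008,0.005,-0.001,0.147],[1,0.008,0.003,-0.001,0.146],[1,0.009,0.002,-0.001,0.147],[1,0.009,0.001,-0.001,0.146],[1,0.009,-0.001,-0.001,0.147],[1,0.009,-0.002,-0.001,0.146]]

```text
time: 6.9
tcp_pos: [0.5504, 0.2197, 0.4733]
orientation: [-3.141, 0.0, 1.481]
ft_force: [-0.4, -0.4, -3.5]
gripper_width: 0.0247
grip_force: 98.8
```

Call:
jog_arm:
  commands:
    - [[1,0.009,-0.003,0.0,0.147],[1,0.008,-0.004,-0.001,0.146],[1,0.007,-0.006,0.0,0.147],[1,0.006,-0.006,-0.001,0.146],[1,0,0,0,0],[1,0,0,0,0]]

```text
time: 7.5
tcp_pos: [0.5411, 0.2541, 0.4754]
orientation: [3.142, 0.001, 0.905]
ft_force: [0.1, -0.4, -4.2]
gripper_width: 0.0247
grip_force: 99.0
```

Run:
```python
from plan import *
plan(1,[(.5407,.2547,.475,51.6+308.4-360,1)])
f=[]
for n in("scene","top"):
    g=arm.grab_frame(n); pickle.dump(g,open(f"pics/{n}1.pkl","wb")); f.append(g["image"][:,:,::-1])
def crop(im,u,v,w,h,k): return cv2.resize(im[v:v+h,u:u+w],None,fx=k,fy=k,interpolation=cv2.INTER_CUBIC)
cv2.imwrite("pics/c3.png",np.hstack([crop(f[0],290,100,160,150,2.5),crop(f[1],70,130,160,150,2.5)]))
```

```text
t 7.5 tcp [0.5411 0.2541 0.4754] yaw 51.8 j [ 0.44  0.29  0.09  1.36 -0.    2.68] w 0.0247
[[[1, 0.0, -0.001, 0.0, 0.0]]]
end [0.5403 0.2547 0.4754] 51.8 [0.5403, 0.2547, 0.4754, 0.9046]
```

View pics/c3.png

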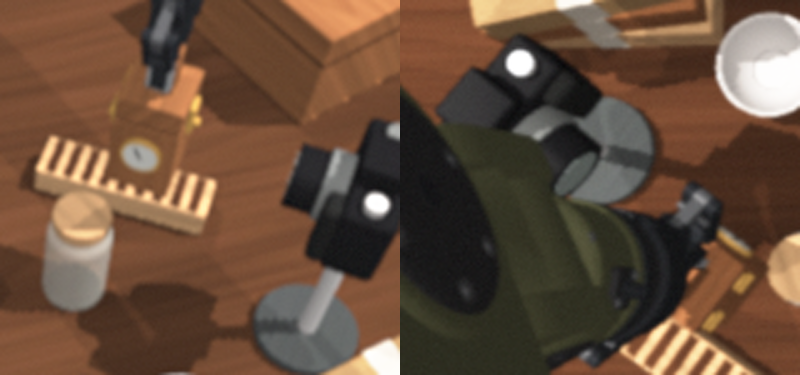

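Scene crop: the caddy is upright, with its clasp at (195,110) facing the lens and the dial turned to one side. The top crop shows the hinges pointing away from the camera, as planned. I'll hold here, then turn for the dial and hinge sides.

Call:
jog_arm:
  commands:
    - [[1,0,0,0,0],[1,0,0,0,0],[1,0,0,0,0],[1,0,0,0,0],[1,0,0,0,0],[1,0,0,0,0],[1,0,0,0,0],[1,0,0,0,0]]

```text
time: 8.4
tcp_pos: [0.5411, 0.2542, 0.4757]
orientation: [3.142, -0.0, 0.901]
ft_force: [0.3, -0.4, -3.3]
gripper_width: 0.0244
grip_force: 99.0
```

Call:
jog_arm:
  commands:
    - [[1,0,0,0,-0.145],[1,0,0,0,-0.145],[1,0,0,0,-0.145],[1,0,0,0,-0.145],[1,0,0,0,-0.145],[1,0,0,0,-0.145],[1,0,0,0,-0.145],[1,0,0,0,-0.145]]

```text
time: 9.2
tcp_pos: [0.5411, 0.2542, 0.4757]
orientation: [-3.142, -0.0, 2.067]
ft_force: [0.7, -0.8, -3.0]
gripper_width: 0.0245
grip_force: 99.1
```

Call:
jog_arm:
  commands:
    - [[1,0,0,0,-0.145],[1,0,0,0,-0.145],[1,0,0,0,-0.121],[1,0,0,0,0],[1,0,0,0,0],[1,0,0,0,0],[1,0,0,0,0],[1,0,0,0,0]]

```text
time: 10.0
tcp_pos: [0.5411, 0.2542, 0.4757]
orientation: [3.142, -0.0, 2.471]
ft_force: [0.4, -0.1, -3.8]
gripper_width: 0.0245
grip_force: 99.0
```

Call:
jog_arm:
  commands:
    - [[1,0,0,0,0],[1,0,0,0,0],[1,0,0,0,0],[1,0,0,0,0],[1,0,0,0,-0.145],[1,0,0,0,-0.145],[1,0,0,0,-0.145],[1,0,0,0,-0.145]]

```text
time: 10.8
tcp_pos: [0.5411, 0.2542, 0.4757]
orientation: [3.142, -0.0, 3.058]
ft_force: [-0.4, -0.9, -2.3]
gripper_width: 0.0243
grip_force: 99.1
```

Call:
jog_arm:
  commands:
    - [[1,0,0,0,-0.145],[1,0,0,0,-0.145],[1,0,0,0,-0.145],[1,0,0,0,-0.145],[1,0,0,0,-0.145],[1,0,0,0,-0.145],[1,0,0,0,-0.121],[1,0,0,0,0]]

```text
time: 11.6
tcp_pos: [0.5411, 0.2542, 0.4757]
orientation: [-3.142, 0.0, -2.24]
ft_force: [0.7, 0.6, -3.5]
gripper_width: 0.0246
grip_force: 99.0
```

Call:
jog_arm:
  commands:
    - [[1,0,0,0,0],[1,0,0,0,0],[1,0,0,0,0],[1,0,0,0,0],[1,0,0,0,0],[1,0,0,0,0],[1,0,0,0,0],[1,0,0,0,0]]

```text
time: 12.4
tcp_pos: [0.5411, 0.2542, 0.4757]
orientation: [-3.142, -0.0, -2.24]
ft_force: [1.2, 0.5, -3.2]
gripper_width: 0.024
grip_force: 99.0
```

Run:
```python
from plan import *
D=np.array([0.57634,-0.24508,-0.01879])
# start pose: caddy centre at dock local x .048, y .095+.031+.022
for y in(.150,.126): print(pose(D,(.048,y,0)))
q=pose(D,(.048,.150,0))[0]
plan(1,[(q[0],q[1],.475,-1.1+270-231.6,13),(None,None,.306,0,6)])
```

```text
[[ 0.62714986 -0.09600835  0.        ]]
[[ 0.62669893 -0.12000411  0.        ]]
t 12.4 tcp [0.5411 0.2542 0.4757] yaw -128.4 j [ 0.44  0.29  0.09  1.36 -0.   -0.46] w 0.024
[[[1, 0.017, -0.022, 0.0, -0.05], [1, 0.018, -0.021, 0.0, -0.05], [1, 0.019, -0.02, 0.0, -0.05], [1, 0.02, -0.019, 0.0, -0.05], [1, 0.021, -0.018, 0.0, -0.05], [1, 0.022, -0.017, 0.0, -0.05], [1, 0.023, -0.016, 0.0, -0.05], [1, 0.023, -0.015, 0.0, -0.05]]]
[[[1, 0.024, -0.014, 0.0, -0.05], [1, 0.025, -0.012, 0.0, -0.05], [1, 0.026, -0.011, 0.0, -0.05], [1, 0.026, -0.01, 0.0, -0.051], [1, 0.026, -0.008, 0.001, -0.05], [1, 0.0, 0.0, 0.028, 0.0], [1, 0.0, 0.0, 0.028, 0.0], [1, 0.0, 0.0, 0.028, 0.0]]]
[[[1, 0.0, 0.0, 0.028, 0.0], [1, 0.0, 0.0, 0.028, 0.0], [1, 0.0, 0.0, 0.029, 0.0]]]
end [ 0.6272 -0.0958  0.3057] -91.1 [0.6272, -0.0958, 0.3057, -1.5895]
```

Call:
jog_arm:
  commands:
    - [[1,0.017,-0.022,0.0,-0.05],[1,0.018,-0.021,0.0,-0.05],[1,0.019,-0.02,0.0,-0.05],[1,0.02,-0.019,0.0,-0.05],[1,0.021,-0.018,0.0,-0.05],[1,0.022,-0.017,0.0,-0.05],[1,0.023,-0.016,0.0,-0.05],[1,0.023,-0.015,0.0,-0.05]]

```text
time: 13.2
tcp_pos: [0.5945, 0.0379, 0.4758]
orientation: [-3.141, 0.0, -1.838]
ft_force: [1.2, -0.0, -3.5]
gripper_width: 0.0247
grip_force: 99.1
```

Call:
jog_arm:
  commands:
    - [[1,0.024,-0.014,0.0,-0.05],[1,0.025,-0.012,0.0,-0.05],[1,0.026,-0.011,0.0,-0.05],[1,0.026,-0.01,0.0,-0.051],[1,0.026,-0.008,0.001,-0.05],[1,0.0,0.0,0.028,0.0],[1,0.0,0.0,0.028,0.0],[1,0.0,0.0,0.028,0.0]]

```text
time: 14.0
tcp_pos: [0.6272, -0.0962, 0.3898]
orientation: [-3.141, -0.0, -1.59]
ft_force: [-0.3, 0.9, -3.4]
gripper_width: 0.0243
grip_force: 99.2
```

Call:
jog_arm:
  commands:
    - [[1,0.0,0.0,0.028,0.0],[1,0.0,0.0,0.028,0.0],[1,0.0,0.0,0.029,0.0],[1,0,0,0,0],[1,0,0,0,0]]
  newtons: 25

```text
time: 14.5
tcp_pos: [0.6271, -0.0957, 0.3058]
orientation: [3.14, 0.0, -1.589]
ft_force: [0.5, 0.2, -2.2]
gripper_width: 0.0249
grip_force: 98.9
```

Call:
jog_arm:
  commands:
    - [[1,0.008,0,0,0],[1,0.008,0,0,0],[1,0.008,0,0,0],[1,0.012,0,-0.002,0],[1,0.012,0,-0.001,0]]
  newtons: 25

```text
time: 15.0
tcp_pos: [0.6264, -0.145, 0.3094]
orientation: [-3.141, -0.0, -1.59]
ft_force: [-0.0, 0.5, -2.9]
gripper_width: 0.025
grip_force: 99.1
```

Run:
```python
from plan import *
f=[]
for n in("scene","top"):
    g=arm.grab_frame(n); pickle.dump(g,open(f"pics/{n}2.pkl","wb")); f.append(g["image"][:,:,::-1])
def crop(im,u,v,w,h,k): return cv2.resize(im[v:v+h,u:u+w],None,fx=k,fy=k,interpolation=cv2.INTER_CUBIC)
cv2.imwrite("pics/c4.png",np.hstack([crop(f[0],150,150,160,150,2.5),crop(f[1],310,130,160,150,2.5)]))
```

```text
(no output)
```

View pics/c4.png

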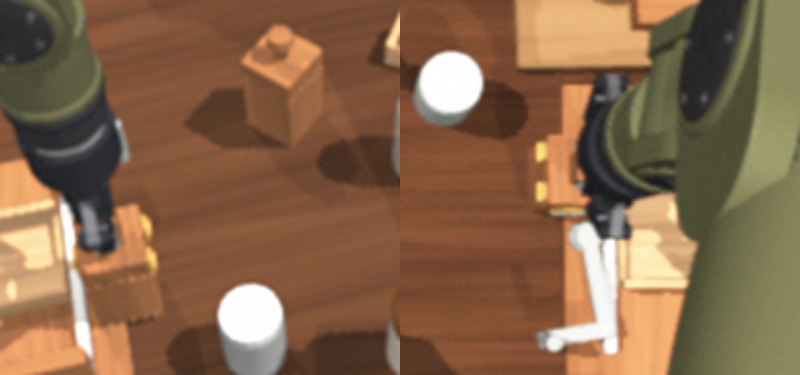

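The scene crop shows the caddy at about (120,265) over the dock's left edge. I can't tell whether it has tipped or is still upright, so I'll compare it with projected models.

Run:
```python
from plan import *
s=load("scene2"); T=np.array([.6264,-.145,.3094])
im=s["image"][:,:,::-1][180:300,160:240]; k=5
im=cv2.resize(im,None,fx=k,fy=k,interpolation=cv2.INTER_CUBIC); out=[]
for th in(0,10,20):
    a=im.copy(); G=T-[0,0,.1625]
    # caddy: yaw 88.9deg, tilt knob towards -x caddy
    Rr=R.from_euler("z",88.9,degrees=True)*R.from_euler("y",-th,degrees=True)
    L=np.array([[sx*.031,sy*.031,z] for z in(0,.112) for sx,sy in((-1,-1),(1,-1),(1,1),(-1,1))])-[0,0,.138]
    uv=((proj(s,Rr.apply(L)+G)-[160,180]+.5)*k-.5).round().astype(int)
    for o in(0,4): cv2.polylines(a,[uv[o:o+4]],True,(0,255,255) if o else (255,255,0),1)
    out.append(cv2.resize(a,(266,400)))
cv2.imwrite("pics/c5.png",np.hstack(out))
```

```text
(no output)
```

View pics/c5.png

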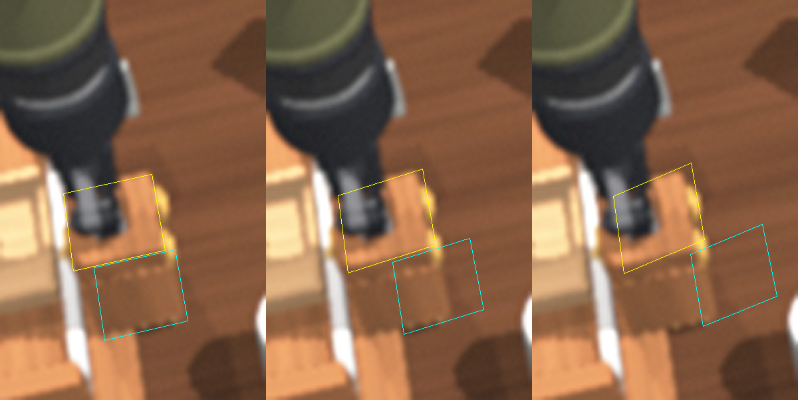

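In the overlay the 0° outline fits, so the caddy is still upright and passed just above the board edge. I'll back off, set it down on the bench, regrip lightly and push again lower.

Call:
jog_arm:
  commands:
    - [[1,-0.024,0,0,0],[1,-0.024,0,0,0],[1,0,0,0.004,0],[1,0,0,0.004,0],[0.5,0,0,0,0],[0.5,0,0,0,0],[1,0,0,0,0],[1,0,0,0,0]]
  newtons: 25

```text
time: 15.9
tcp_pos: [0.6273, -0.0962, 0.3008]
orientation: [-3.141, -0.0, -1.59]
ft_force: [-0.9, -0.4, -3.3]
gripper_width: 0.0242
grip_force: 99.3
```

Call:
jog_arm:
  commands:
    - [[1,0,0,0,0],[1,0.008,0,0,0],[1,0.008,0,0,0],[1,0.008,0,0,0],[1,0.006,0,0,0]]
  newtons: 25

```text
time: 16.4
tcp_pos: [0.6266, -0.1257, 0.3009]
orientation: [-3.141, 0.005, -1.589]
ft_force: [-1.3, 9.7, 2.9]
gripper_width: 0.0247
grip_force: 100.1
```

Call:
jog_arm:
  commands:
    - [[1,0.005,0,0,0]]

```text
time: 16.5
tcp_pos: [0.6265, -0.1299, 0.3012]
orientation: [-3.141, 0.006, -1.589]
ft_force: [-2.2, 5.2, 1.1]
gripper_width: 0.0245
grip_force: 99.7
```

Call:
jog_arm:
  commands:
    - [[1,0.005,0,0,0]]

```text
time: 16.6
tcp_pos: [0.6265, -0.1348, 0.3013]
orientation: [-3.141, 0.006, -1.589]
ft_force: [-1.1, 6.0, 1.6]
gripper_width: 0.0245
grip_force: 99.9
```

Call:
jog_arm:
  commands:
    - [[1,0.012,0,-0.002,0],[1,0.012,0,-0.001,0],[1,0.012,0,0.001,0],[1,0.012,0,0.003,0]]

```text
time: 17.0
tcp_pos: [0.6256, -0.1831, 0.3002]
orientation: [-3.141, 0.005, -1.589]
ft_force: [-0.7, 2.7, 2.5]
gripper_width: 0.0247
grip_force: 100.0
```

Call:
jog_arm:
  commands:
    - [[1,0.012,0,0.004,0],[1,0.012,0,0.004,0],[1,0.012,0,0.005,0],[1,0,0,0,0]]

```text
time: 17.4
tcp_pos: [0.6249, -0.2201, 0.2867]
orientation: [-3.141, 0.004, -1.59]
ft_force: [0.5, 4.9, 0.4]
gripper_width: 0.0251
grip_force: 103.5
```

```bash
cat > ov.py <<'E'
from plan import *
def overlay(name,ths,yaw,box,out,k=5,gz=.138,W=266):
    s=arm.grab_frame(name); T=arm.state()["tcp_pos"]; u,v,w,h=box
    im=cv2.resize(s["image"][:,:,::-1][v:v+h,u:u+w],None,fx=k,fy=k,interpolation=cv2.INTER_CUBIC); o_=[]
    for th in ths:
        a=im.copy(); G=T-[0,0,.1625+gz-.138]
        Rr=R.from_euler("z",yaw,degrees=True)*R.from_euler("y",-th,degrees=True)
        L=np.array([[sx*.031,sy*.031,z] for z in(0,.112) for sx,sy in((-1,-1),(1,-1),(1,1),(-1,1))])-[0,0,gz]
        uv=((proj(s,Rr.apply(L)+G)-[u,v]+.5)*k-.5).round().astype(int)
        for o in(0,4): cv2.polylines(a,[uv[o:o+4]],True,(0,255,255) if o else (255,255,0),1)
        o_.append(cv2.resize(a,(W,int(W*h/w))))
    cv2.imwrite(out,np.hstack(o_))
E
python3 -c "
from ov import *
overlay('scene',(32,40,48),88.9,(140,180,100,120),'pics/c6.png')"
```

```text
(no output)
```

View pics/c6.png

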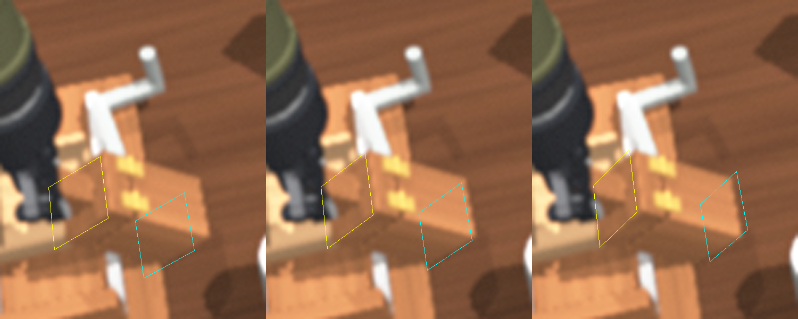

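The overlay shows the caddy tipped about 44°, between the 40° and 48° outlines. Now I'll lift it and carry it to the lens.

```bash
python3 -c "
from plan import *
plan(1,[(None,None,.407,0,5),(.5004,.2039,.491,-37.3,15)],start=(.6249,-.2201,.287,-1.5895))"
```

```text
t 17.4 tcp [ 0.6249 -0.2201  0.287 ] yaw -91.1 j [-0.34  0.49 -0.06  1.02  0.   -1.89] w 0.0242
[[[1, 0.0, 0.0, -0.024, 0.0], [1, 0.0, 0.0, -0.024, 0.0], [1, 0.0, 0.0, -0.024, 0.0], [1, 0.0, 0.0, -0.024, 0.0], [1, 0.0, 0.0, -0.024, 0.0], [1, -0.028, 0.009, -0.006, 0.043], [1, -0.028, 0.01, -0.006, 0.043], [1, -0.027, 0.011, -0.006, 0.043]]]
[[[1, -0.027, 0.012, -0.005, 0.044], [1, -0.026, 0.014, -0.006, 0.043], [1, -0.026, 0.015, -0.005, 0.044], [1, -0.025, 0.016, -0.006, 0.043], [1, -0.024, 0.017, -0.005, 0.044], [1, -0.023, 0.018, -0.006, 0.043], [1, -0.023, 0.019, -0.005, 0.044], [1, -0.022, 0.02, -0.006, 0.043]]]
[[[1, -0.021, 0.02, -0.005, 0.044], [1, -0.02, 0.021, -0.006, 0.043], [1, -0.019, 0.022, -0.005, 0.044], [1, -0.018, 0.024, -0.006, 0.043]]]
end [0.5004 0.2043 0.491 ] -128.4 [0.5004, 0.2043, 0.491, -2.2405]
```

Call:
jog_arm:
  commands:
    - [[1,0.0,0.0,-0.024,0.0],[1,0.0,0.0,-0.024,0.0],[1,0.0,0.0,-0.024,0.0],[1,0.0,0.0,-0.024,0.0],[1,0.0,0.0,-0.024,0.0],[1,-0.028,0.009,-0.006,0.043],[1,-0.028,0.01,-0.006,0.043],[1,-0.027,0.011,-0.006,0.043]]
  newtons: 120

```text
time: 18.25
tcp_pos: [0.5996, -0.1347, 0.4251]
orientation: [-3.141, -0.002, -1.721]
ft_force: [0.8, 0.8, -3.8]
gripper_width: 0.0244
grip_force: 118.6
```

Call:
jog_arm:
  commands:
    - [[1,-0.027,0.012,-0.005,0.044],[1,-0.026,0.014,-0.006,0.043],[1,-0.026,0.015,-0.005,0.044],[1,-0.025,0.016,-0.006,0.043],[1,-0.024,0.017,-0.005,0.044],[1,-0.023,0.018,-0.006,0.043],[1,-0.023,0.019,-0.005,0.044],[1,-0.022,0.02,-0.006,0.043]]

```text
time: 19.05
tcp_pos: [0.5319, 0.0927, 0.469]
orientation: [-3.14, -0.001, -2.069]
ft_force: [0.3, 0.1, -3.0]
gripper_width: 0.0246
grip_force: 118.6
```

Call:
jog_arm:
  commands:
    - [[1,-0.021,0.02,-0.005,0.044],[1,-0.02,0.021,-0.006,0.043],[1,-0.019,0.022,-0.005,0.044],[1,-0.018,0.024,-0.006,0.043],[1,0,0,0,0],[1,0,0,0,0],[1,0,0,0,0],[1,0,0,0,0]]

```text
time: 19.85
tcp_pos: [0.5006, 0.2037, 0.4905]
orientation: [-3.141, -0.001, -2.242]
ft_force: [-0.7, 0.6, -4.0]
gripper_width: 0.0244
grip_force: 118.8
```

```bash
python3 -c "
from ov import *
overlay('scene',(36,44,52),51.6,(310,100,120,130),'pics/c7.png',k=4)"
```

```text
(no output)
```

View pics/c7.png

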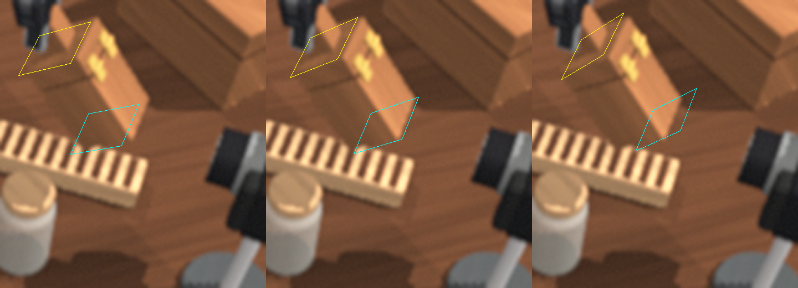

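The 44° outline fits. I'll nudge it 3 mm to correct for the grasp height and keep holding. Then I'll carry it over free bench to bring it upright again.

Call:
jog_arm:
  commands:
    - [[1,-0.003,0,0.003,0],[1,0,0,0,0],[1,0,0,0,0],[1,0,0,0,0],[1,0,0,0,0],[1,0,0,0,0],[1,0,0,0,0],[1,0,0,0,0]]

```text
time: 20.7
tcp_pos: [0.5022, 0.207, 0.4877]
orientation: [-3.142, 0.0, -2.24]
ft_force: [0.4, -0.9, -2.5]
gripper_width: 0.0244
grip_force: 118.8
```

Call:
jog_arm:
  commands:
    - [[1,0,0,0,0],[1,0,0,0,0]]

```text
time: 20.9
tcp_pos: [0.5022, 0.207, 0.4877]
orientation: [3.142, -0.0, -2.24]
ft_force: [0.4, 0.1, -2.6]
gripper_width: 0.0244
grip_force: 118.8
```

Run:
```python
from plan import *
plan(1,[(.53,-.02,.487,-52.7,9),(None,None,.298,0,5)])
t=load("top");D=np.array([0.57634,-0.24508,-0.01879])
def loc(x,y,oy,ox2,z):
    p=ray(t,px(x-ox2,y-(300 if oy==220 else 0),360,oy,4),z)-[*D[:2],0]
    return (R.from_euler("z",-D[2]).apply(p)*1000).round(1)
print("backwall",loc(627,186,160,400,.034),"leftw",loc(555,240,160,400,.034),"rightw",loc(701,240,160,400,.034),"front",loc(235,393,220,0,.054))
print("pivot",loc(498,258,160,400,.045),"peg w",loc(45,488,220,0,.09),"peg d",loc(28,482,220,0,.09),"backstop bottom edge z12",loc(630,62,160,400,.012))
```

```text
t 20.9 tcp [0.5022 0.207  0.4877] yaw -128.4 j [ 0.39  0.19 -0.02  1.36 -0.   -0.51] w 0.0244
[[[1, 0.018, -0.018, 0.0, 0.102], [1, 0.016, -0.02, 0.0, 0.102], [1, 0.014, -0.021, 0.0, 0.102], [1, 0.012, -0.023, 0.0, 0.102], [1, 0.009, -0.024, 0.0, 0.102], [1, 0.007, -0.024, 0.0, 0.102], [1, 0.004, -0.025, 0.0, 0.103], [1, 0.001, -0.025, 0.0, 0.102]]]
[[[1, -0.001, -0.025, 0.001, 0.103], [1, 0.0, 0.0, 0.038, 0.0], [1, 0.0, 0.0, 0.038, 0.0], [1, 0.0, 0.0, 0.038, 0.0], [1, 0.0, 0.0, 0.037, 0.0], [1, 0.0, 0.0, 0.038, 0.0]]]
end [ 0.5302 -0.0195  0.2977] -181.1 [0.5302, -0.0195, 0.2977, -3.1604]
backwall [35.5 -0.3 34. ] leftw [ 2.6 43.8 34. ] rightw [  2.9 -44.   34. ] front [-53.    3.2  54. ]
pivot [-8.8 80.9 45. ] peg w [-106.7  122.7   90. ] peg d [-103.4  132.2   90. ] backstop bottom edge z12 [114.8 -10.8  12. ]
```

Call:
jog_arm:
  commands:
    - [[1,0.018,-0.018,0.0,0.102],[1,0.016,-0.02,0.0,0.102],[1,0.014,-0.021,0.0,0.102],[1,0.012,-0.023,0.0,0.102],[1,0.009,-0.024,0.0,0.102],[1,0.007,-0.024,0.0,0.102],[1,0.004,-0.025,0.0,0.103],[1,0.001,-0.025,0.0,0.102]]

```text
time: 21.7
tcp_pos: [0.5271, 0.0043, 0.4878]
orientation: [3.141, 0.0, -3.062]
ft_force: [0.2, 0.4, -3.6]
gripper_width: 0.0246
grip_force: 118.8
```

Call:
jog_arm:
  commands:
    - [[1,-0.001,-0.025,0.001,0.103],[1,0.0,0.0,0.038,0.0],[1,0.0,0.0,0.038,0.0],[1,0.0,0.0,0.038,0.0],[1,0.0,0.0,0.037,0.0],[1,0.0,0.0,0.038,0.0]]

```text
time: 22.3
tcp_pos: [0.5301, -0.0195, 0.2966]
orientation: [3.141, 0.001, 3.123]
ft_force: [0.4, -0.2, -3.2]
gripper_width: 0.0245
grip_force: 119.1
```

Call:
jog_arm:
  commands:
    - [[0.5,0,0,0,0],[0.46,0,0,0,0]]
  newtons: 20

```text
time: 22.5
tcp_pos: [0.5301, -0.0195, 0.298]
orientation: [3.142, -0.001, 3.123]
ft_force: [1.2, -0.3, -1.9]
gripper_width: 0.0242
grip_force: 118.8
```

Call:
jog_arm:
  commands:
    - [[0.44,0,0,0,0]]
  newtons: 20

```text
time: 22.6
tcp_pos: [0.5314, -0.0195, 0.3]
orientation: [-3.142, 0.004, 3.123]
ft_force: [0.5, -0.2, -2.7]
gripper_width: 0.0242
grip_force: 116.3
```

Call:
jog_arm:
  commands:
    - [[0.43,0,0,0,0]]

```text
time: 22.7
tcp_pos: [0.5314, -0.0195, 0.3001]
orientation: [-3.142, 0.004, 3.123]
ft_force: [0.4, -0.6, -3.0]
gripper_width: 0.0244
grip_force: 92.7
```

Call:
jog_arm:
  commands:
    - [[0.42,0,0,0,0]]

```text
time: 22.8
tcp_pos: [0.531, -0.0195, 0.2995]
orientation: [-3.142, 0.003, 3.123]
ft_force: [-0.1, 0.3, -3.1]
gripper_width: 0.025
grip_force: 69.0
```

```bash
python3 -c "
from ov import *
overlay('scene',(0,20,44),-1.1,(190,150,100,120),'pics/c8.png',gz=.13)"
```

```text
(no output)
```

View pics/c8.png

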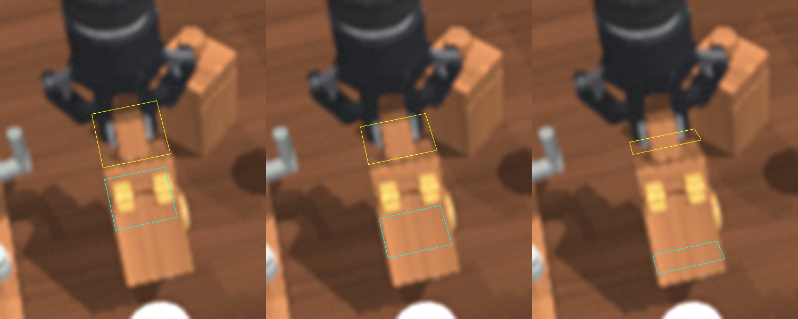

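The caddy is still tipped: hinge face up, bottom edge at about (690,280). The grip force follows the closure value, so I'll ease it down and use the wrist moment to see the swing. That was my last picture.

```bash
cat > s.py <<'E'
from rig import arm
s=arm.state(); print(s["time"].__round__(2),s["tcp_pos"].round(4),"F",s["ft_force"].round(2),"T",s["ft_torque"].round(3),"g",round(s["grip_force"],1),round(s["gripper_width"],4),s["orientation"].round(4))
E
python3 s.py
```

```text
22.85 [ 0.5308 -0.0195  0.2991] F [-0.97  0.81 -3.4 ] T [-0.011  0.19   0.018] g 69.0 0.0252 [-3.1416e+00  2.3000e-03  3.1228e+00]
```

Call:
jog_arm:
  commands:
    - [[0.41,0,0,0,0],[0.41,0,0,0,0]]

```text
time: 23.05
tcp_pos: [0.5302, -0.0195, 0.298]
orientation: [3.142, 0.0, 3.123]
ft_force: [0.4, -0.6, -3.4]
gripper_width: 0.0252
grip_force: 45.2
```

```bash
python3 s.py
```

```text
23.05 [ 0.5302 -0.0195  0.298 ] F [ 0.37 -0.64 -3.44] T [ 0.015  0.191 -0.044] g 45.2 0.0252 [3.1416e+00 4.0000e-04 3.1228e+00]
```

Call:
jog_arm:
  commands:
    - [[0.4,0,0,0,0],[0.4,0,0,0,0]]

```text
time: 23.25
tcp_pos: [0.5302, -0.0195, 0.2977]
orientation: [3.142, -0.0, 3.123]
ft_force: [-0.6, 0.5, -2.6]
gripper_width: 0.026
grip_force: 21.2
```

```bash
python3 s.py
```

```text
23.25 [ 0.5302 -0.0195  0.2977] F [-0.58  0.53 -2.57] T [0.038 0.159 0.055] g 21.2 0.026 [ 3.1416e+00 -1.0000e-04  3.1227e+00]
```

Call:
jog_arm:
  commands:
    - [[0.397,0,0,0,0],[0.397,0,0,0,0]]

```text
time: 23.45
tcp_pos: [0.5302, -0.0195, 0.2976]
orientation: [-3.142, -0.0, 3.123]
ft_force: [0.4, -0.2, -2.9]
gripper_width: 0.0255
grip_force: 13.9
```

```bash
python3 s.py
```

```text
23.45 [ 0.5302 -0.0195  0.2976] F [ 0.36 -0.16 -2.93] T [ 0.013  0.177 -0.058] g 13.9 0.0255 [-3.1416e+00 -2.0000e-04  3.1228e+00]
```

Call:
jog_arm:
  commands:
    - [[0.395,0,0,0,0],[0.395,0,0,0,0]]

```text
time: 23.65
tcp_pos: [0.5303, -0.0195, 0.2978]
orientation: [-3.142, 0.0, 3.123]
ft_force: [0.1, 0.4, -3.7]
gripper_width: 0.0259
grip_force: 8.3
```

```bash
python3 s.py
```

```text
23.65 [ 0.5303 -0.0195  0.2978] F [ 0.1   0.39 -3.68] T [-0.014  0.021 -0.011] g 8.3 0.0259 [-3.1416e+00  3.0000e-04  3.1228e+00]
```

The moment dropped from 0.18 to 0.02 N·m, so the caddy has swung nearly upright. I'll press it lightly on the bench to square it up.

Call:
jog_arm:
  commands:
    - [[0.395,0,0,0.002,0],[0.395,0,0,0.002,0],[0.395,0,0,0.001,0]]

```text
time: 23.95
tcp_pos: [0.5319, -0.0195, 0.2955]
orientation: [-3.142, 0.006, 3.123]
ft_force: [-1.7, 0.2, 16.7]
gripper_width: 0.0258
grip_force: 10.5
```

```bash
python3 s.py
```

```text
23.95 [ 0.5319 -0.0195  0.2955] F [-1.67  0.19 16.67] T [ 0.062  0.167 -0.041] g 10.5 0.0258 [-3.1416  0.006   3.1228]
```

Call:
jog_arm:
  commands:
    - [[0.395,0,0,0.001,0],[0.395,0,0,0.001,0],[0.395,0,0,0,0]]

```text
time: 24.25
tcp_pos: [0.5323, -0.0196, 0.2941]
orientation: [-3.142, 0.007, 3.123]
ft_force: [-1.6, 0.6, 15.5]
gripper_width: 0.0257
grip_force: 10.9
```

```bash
python3 s.py
```

```text
24.25 [ 0.5323 -0.0196  0.2941] F [-1.58  0.6  15.52] T [ 0.046  0.168 -0.065] g 10.9 0.0257 [-3.1415  0.0074  3.1228]
```

Call:
jog_arm:
  commands:
    - [[0.38,0,0,0,0],[0.3,0,0,-0.002,0],[0.0,0,0,-0.003,0],[-0.4,0,0,-0.005,0],[-0.4,0,0,-0.005,0],[-0.4,0,0,-0.005,0.145],[-0.4,0,0,0,0.145],[-0.4,0,0,0,0.145]]

```text
time: 25.05
tcp_pos: [0.5304, -0.0195, 0.3113]
orientation: [3.141, 0.001, 2.682]
ft_force: [-0.4, 1.3, -0.2]
gripper_width: 0.0601
grip_force: 0.0
```

Call:
jog_arm:
  commands:
    - [[-0.4,0,0,0,0.145],[-0.4,0,0,0,0.145],[-0.4,0,0,0,0.145],[-0.4,0,0,0,0.145],[-0.4,0,0,0,0.145],[-0.4,0,0,0,0.145],[-0.4,0,0,0,0.145],[-0.4,0,0,0.005,0.121]]

```text
time: 25.85
tcp_pos: [0.5307, -0.0194, 0.3067]
orientation: [3.14, -0.0, 1.546]
ft_force: [0.0, 0.2, 0.5]
gripper_width: 0.0598
grip_force: 0.3
```

```bash
python3 s.py
python3 - <<'E'
# numeric check: brass blobs in scene view vs upright model
from h import *; from rig import arm
g=arm.grab_frame("scene"); pickle.dump(g,open("pics/scene9.pkl","wb")); hsv=cv2.cvtColor(g["image"],cv2.COLOR_RGB2HSV)
m=cv2.inRange(hsv,(18,110,130),(35,255,255)); m[:150]=0;m[300:]=0;m[:,:170]=0;m[:,310:]=0
n,l,st,c=cv2.connectedComponentsWithStats(m)
print([(st[i,4],c[i].round(1)) for i in range(1,n) if st[i,4]>3])
p=(.53,-.0195,-.0188)
print("hinge face centre,top edge corners,knob top:",proj(g,pose(p,[(.031,0,.056),(.031,.031,.112),(.031,-.031,.112),(0,0,.15),(.031,.031,0),(.031,-.031,0)])).round(1).tolist())
E
```

```text
25.85 [ 0.5307 -0.0194  0.3067] F [0.04 0.21 0.45] T [ 0.094 -0.051  0.032] g 0.3 0.0598 [ 3.1399e+00 -4.0000e-04  1.5464e+00]
[(np.int32(5), array([252.4, 228. ])), (np.int32(28), array([246.6, 234.2])), (np.int32(30), array([232.4, 238.6]))]
hinge face centre,top edge corners,knob top: [[243.3, 225.2], [253.9, 210.4], [228.9, 215.7], [237.6, 193.9], [256.4, 233.8], [233.5, 238.8]]
```

Run:
```python
from h import *
g=load("scene9"); 
# calibrate hinge positions on the caddy from the first pictures (top: blobs)
for n in("scene","top"):
    f=load(n); hsv=cv2.cvtColor(f["image"],cv2.COLOR_RGB2HSV); m=cv2.inRange(hsv,(18,110,130),(35,255,255))
    k,l,st,c=cv2.connectedComponentsWithStats(m); print(n,[(int(st[i,4]),c[i].round(1).tolist()) for i in range(1,k) if st[i,4]>8 and 180<c[i][0]<320 and 150<c[i][1]<300])
    for z in(.03,.056,.075,.09): print(z,proj(f,pose((.593,.0605,1.233),[(.035,.016,z),(.035,-.016,z)])).round(1).tolist())
obs=np.array([[246.6,234.2],[232.4,238.6]])
for hz in(.075,.09):
  for th in(0,10,20,30,44,60,90):
    # find x,y with bottom edge on bench fitting the two hinges
    def pts(p):
        Rr=R.from_euler("z",p[2])*R.from_euler("y",-np.radians(th))
        L=np.array([(.035,.016,hz),(.035,-.016,hz)]); low=Rr.apply([-.031,0,0])[2]
        return Rr.apply(L)+[p[0],p[1],-low]
    r=least_squares(lambda p:(proj(g,pts(p))-obs).ravel(),[.55,-.02,0]); k=Rr=R.from_euler("z",r.x[2])*R.from_euler("y",-np.radians(th))
    print(hz,th,"origin",r.x.round(3),"cost",r.cost.round(2),"knob",(k.apply([0,0,.131])+[*r.x[:2],-k.apply([-.031,0,0])[2]]).round(3))
```

```text
scene [(14, [291.2, 216.8]), (10, [289.6, 229.2])]
0.03 [[291.0, 229.1], [290.3, 239.7]]
0.056 [[291.2, 223.8], [290.5, 234.5]]
0.075 [[291.3, 219.8], [290.6, 230.6]]
0.09 [[291.4, 216.5], [290.7, 227.4]]
top [(14, [278.4, 202.4]), (18, [272.9, 217.4]), (18, [283.7, 228.0])]
0.03 [[274.5, 217.6], [278.7, 205.2]]
0.056 [[274.1, 217.1], [278.4, 204.4]]
0.075 [[273.9, 216.7], [278.2, 203.7]]
0.09 [[273.6, 216.4], [278.0, 203.2]]
0.075 0 origin [ 0.567 -0.04   0.076] cost 0.76 knob [ 0.567 -0.04   0.131]
0.075 10 origin [ 0.587 -0.039  0.076] cost 0.63 knob [ 0.564 -0.041  0.134]
0.075 20 origin [ 0.606 -0.038  0.076] cost 0.54 knob [ 0.561 -0.042  0.134]
0.075 30 origin [ 0.623 -0.037  0.077] cost 0.48 knob [ 0.558 -0.042  0.129]
0.075 44 origin [ 0.644 -0.036  0.077] cost 0.46 knob [ 0.553 -0.043  0.116]
0.075 60 origin [ 0.661 -0.034  0.076] cost 0.52 knob [ 0.548 -0.043  0.092]
0.075 90 origin [ 0.672 -0.031  0.075] cost 0.88 knob [ 0.541 -0.041  0.031]
0.09 0 origin [ 0.576 -0.04   0.076] cost 0.57 knob [ 0.576 -0.04   0.131]
0.09 10 origin [ 0.598 -0.039  0.077] cost 0.46 knob [ 0.576 -0.041  0.134]
0.09 20 origin [ 0.619 -0.038  0.077] cost 0.38 knob [ 0.575 -0.042  0.134]
0.09 30 origin [ 0.638 -0.037  0.077] cost 0.35 knob [ 0.573 -0.042  0.129]
0.09 44 origin [ 0.661 -0.035  0.077] cost 0.35 knob [ 0.57  -0.042  0.116]
0.09 60 origin [ 0.679 -0.033  0.077] cost 0.43 knob [ 0.566 -0.042  0.092]
0.09 90 origin [ 0.687 -0.03   0.075] cost 0.88 knob [ 0.556 -0.04   0.031]
```

Call:
jog_arm:
  commands:
    - [[-0.4,0,0,-0.03,0],[-0.4,0,0,-0.05,0],[-0.4,0,0,-0.05,0],[-0.4,-0.05,0,0,0],[-0.4,-0.05,0,0,0],[-0.4,-0.05,0,0,0],[-0.4,-0.05,0,0,0],[-0.4,-0.05,0,0,0]]

```text
time: 26.7
tcp_pos: [0.525, -0.2714, 0.4362]
orientation: [3.141, 0.0, 1.554]
ft_force: [0.3, -0.6, -0.0]
gripper_width: 0.0596
grip_force: 0.0
```

```bash
python3 s.py
python3 - <<'E'
from h import *; from rig import arm
for n in("scene","top"):
    f=arm.grab_frame(n); pickle.dump(f,open(f"pics/{n}10.pkl","wb")); hsv=cv2.cvtColor(f["image"],cv2.COLOR_RGB2HSV); m=cv2.inRange(hsv,(18,110,120),(36,255,255))
    k,l,st,c=cv2.connectedComponentsWithStats(m)
    lo=proj(f,[(.56,-.03,.05)])[0]; print(n,lo.round(),[(st[i].tolist(),c[i].round(1).tolist()) for i in range(1,k) if st[i,4]>3 and np.abs(c[i]-lo).max()<60])
    # change map vs start: what is new
    d=cv2.absdiff(f["image"],load(n)["image"]).max(2)>45; d=cv2.morphologyEx(d.astype(np.uint8),cv2.MORPH_OPEN,np.ones((3,3)))
    k,l,st,c=cv2.connectedComponentsWithStats(d); print(" diff",[(st[i].tolist()) for i in range(1,k) if st[i,4]>60])
E
```

```text
26.7 [ 0.525  -0.2714  0.4362] F [ 0.26 -0.62 -0.05] T [ 0.006 -0.033 -0.037] g 0.0 0.0596 [3.1411e+00 2.0000e-04 1.5543e+00]
scene [240. 227.] [([251, 232, 6, 6, 26], [253.3, 234.4]), ([236, 235, 6, 6, 28], [238.4, 237.6])]
 diff [[0, 0, 78, 85, 5792], [158, 0, 23, 42, 409], [246, 0, 23, 47, 641], [230, 50, 23, 20, 268], [0, 86, 17, 38, 302], [75, 103, 22, 17, 197], [47, 118, 16, 6, 64], [66, 122, 32, 17, 147], [69, 145, 49, 54, 1295], [263, 204, 31, 29, 509], [229, 206, 35, 45, 961], [21, 233, 8, 23, 93]]
top [328. 229.] [([315, 206, 6, 1, 6], [317.5, 206.0]), ([330, 206, 6, 2, 11], [332.7, 206.5]), ([309, 215, 3, 14, 16], [310.1, 221.5]), ([322, 235, 8, 4, 24], [325.4, 236.1])]
 diff [[271, 198, 35, 34, 709], [468, 203, 92, 88, 4319], [299, 205, 41, 35, 1010], [372, 406, 34, 8, 174], [407, 406, 35, 7, 199]]
```

Run:
```python
from plan import *
t=load("top10");s=load("scene10");t0=load("top")
o0=[(t0,(.036,-.018,.09),(278.4,202.4)),(t0,(.036,.018,.09),(272.9,217.4)),(t0,(0,.036,.06),(283.7,228))]
print("ref",fit(o0,[.59,.06,1.23]))
o=[(t,(.036,.018,.09),(317.5,206.0)),(t,(.036,-.018,.09),(332.7,206.5)),(t,(0,.036,.06),(310.1,221.5)),(t,(-.037,0,.08),(325.4,236.1))]
o2=[(s,(.036,.018,.09),(253.3,234.4)),(s,(.036,-.018,.09),(238.4,237.6))]
a=fit(o,[.55,-.02,0]);print("top",a); b=fit(o+o2,[.55,-.02,0]);print("both",b)
for f,l,uv in o+o2: print((proj(f,pose(b[0],l))[0]-uv).round(1),end=" ")
print(); st=arm.state(); y=b[0][2]
plan(-0.4,[(b[0][0],b[0][1],.436,np.degrees(y+np.pi/2-st["orientation"][2]),7),(None,None,.304,0,5)])
```

```text
ref (array([0.59285006, 0.06130697, 1.1930762 ]), np.float64(0.8777117694509887))
top (array([ 0.57661918, -0.02054023, -0.0094378 ]), np.float64(0.686938928997623))
both (array([ 0.57694429, -0.02094768, -0.01737113]), np.float64(0.6361057745015485))
[ 0.4 -0.6] [ 0.8 -1.1] [-0.6 -0. ] [0.2 1.1] [ 0.2 -0.5] [ 0.4 -0.5] 
t 26.8 tcp [ 0.5248 -0.2747  0.4354] yaw 88.7 j [-0.48  0.29 -0.01  1.27 -0.    1.11] w 0.0599
[[[-0.4, 0.036, 0.007, 0.0, -0.001], [-0.4, 0.036, 0.007, 0.0, -0.001], [-0.4, 0.037, 0.007, 0.0, -0.001], [-0.4, 0.036, 0.006, 0.0, -0.001], [-0.4, 0.037, 0.007, 0.0, -0.001], [-0.4, 0.036, 0.006, 0.0, 0.0], [-0.4, 0.037, 0.007, -0.001, -0.001], [-0.4, 0.0, 0.0, 0.026, 0.0]]]
[[[-0.4, 0.0, 0.0, 0.027, 0.0], [-0.4, 0.0, 0.0, 0.026, 0.0], [-0.4, 0.0, 0.0, 0.027, 0.0], [-0.4, 0.0, 0.0, 0.026, 0.0]]]
end [ 0.577  -0.0207  0.3044] 89.0 [0.577, -0.0207, 0.3044, 1.5535]
```

The brass blobs show hinges, dial and clasp around an upright box, so the caddy is standing upright at (0.577, -0.021), square to the dock. I'll regrip along the other axis, which centres it.

Call:
jog_arm:
  commands:
    - [[-0.7,0.036,0.007,0.0,-0.001],[-0.7,0.036,0.007,0.0,-0.001],[-0.7,0.037,0.007,0.0,-0.001],[-0.7,0.036,0.006,0.0,-0.001],[-0.7,0.037,0.007,0.0,-0.001],[-0.7,0.036,0.006,0.0,0.0],[-0.7,0.037,0.007,-0.001,-0.001],[-0.7,0.0,0.0,0.026,0.0]]

```text
time: 27.6
tcp_pos: [0.5782, -0.0109, 0.414]
orientation: [3.135, -0.002, 1.565]
ft_force: [1.3, -0.4, -0.1]
gripper_width: 0.0726
grip_force: 0.0
```

Call:
jog_arm:
  commands:
    - [[-0.7,0.0,0.0,0.027,0.0],[-0.7,0.0,0.0,0.026,0.0],[-0.7,0.0,0.0,0.027,0.0],[-0.7,0.0,0.0,0.03,0.0],[0,0,0,0,0],[0.3,0,0,0,0],[0.41,0,0,0,0],[0.41,0,0,0,0]]

```text
time: 28.4
tcp_pos: [0.5774, -0.0151, 0.3028]
orientation: [3.138, -0.0, 1.558]
ft_force: [-0.4, 0.6, 2.8]
gripper_width: 0.0256
grip_force: 19.3
```

```bash
python3 s.py
```

```text
28.4 [ 0.5774 -0.0151  0.3028] F [-0.38  0.57  2.8 ] T [0.016 0.118 0.001] g 19.3 0.0256 [ 3.1384e+00 -2.0000e-04  1.5582e+00]
```

Call:
jog_arm:
  commands:
    - [[1,0,0,0,0],[1,0,0,0,0],[1,0,0,-0.02,0],[1,0,0,-0.03,0],[1,0,0,-0.04,0]]
  newtons: 60

```text
time: 28.9
tcp_pos: [0.5756, -0.0153, 0.3902]
orientation: [-3.138, -0.0, 1.558]
ft_force: [0.4, -0.4, -2.7]
gripper_width: 0.0248
grip_force: 59.8
```

```bash
python3 s.py; python3 -c "
from plan import *
q=pose((.57634,-.24508,-.01879),(-.008,.0055,0))[0]; print(q)
plan(1,[(q[0],q[1],.393,0,8),(None,None,.326,0,4)])"
```

```text
28.9 [ 0.5756 -0.0153  0.3902] F [ 0.39 -0.36 -2.73] T [ 0.031 -0.078  0.091] g 59.8 0.0248 [-3.1377 -0.      1.5579]
[ 0.56844475 -0.23943066  0.        ]
t 28.9 tcp [ 0.5756 -0.0153  0.3902] yaw 89.3 j [-0.03  0.28 -0.13  1.17 -0.    1.56] w 0.0248
[[[1, -0.028, -0.001, 0.0, 0.0], [1, -0.028, 0.0, 0.0, 0.0], [1, -0.028, -0.001, 0.0, 0.0], [1, -0.028, 0.0, -0.001, 0.0], [1, -0.028, -0.001, 0.0, 0.0], [1, -0.028, 0.0, -0.001, 0.0], [1, -0.028, -0.001, 0.0, 0.0], [1, -0.028, 0.0, -0.001, 0.0]]]
[[[1, 0.0, 0.0, 0.017, 0.0], [1, 0.0, 0.0, 0.017, 0.0], [1, 0.0, 0.0, 0.017, 0.0], [1, 0.0, 0.0, 0.016, 0.0]]]
end [ 0.5687 -0.2392  0.3262] 89.3 [0.5687, -0.2392, 0.3262, 1.5579]
```

Call:
jog_arm:
  commands:
    - [[1,-0.028,-0.001,0.0,0.0],[1,-0.028,0.0,0.0,0.0],[1,-0.028,-0.001,0.0,0.0],[1,-0.028,0.0,-0.001,0.0],[1,-0.028,-0.001,0.0,0.0],[1,-0.028,0.0,-0.001,0.0],[1,-0.028,-0.001,0.0,0.0],[1,-0.028,0.0,-0.001,0.006]]

```text
time: 29.7
tcp_pos: [0.5692, -0.2403, 0.3938]
orientation: [-3.141, -0.0, 1.552]
ft_force: [0.3, -0.4, -2.1]
gripper_width: 0.0245
grip_force: 59.8
```

Call:
jog_arm:
  commands:
    - [[1,0,0,0,0],[1,0,0,0,0]]

```text
time: 29.9
tcp_pos: [0.5694, -0.2396, 0.3936]
orientation: [-3.141, -0.001, 1.551]
ft_force: [0.3, 0.5, -2.3]
gripper_width: 0.0247
grip_force: 59.8
```

```bash
python3 s.py
python3 - <<'E'
# check the tray and the held caddy in the scene view
from h import *; from rig import arm
f=arm.grab_frame("scene"); pickle.dump(f,open("pics/scene11.pkl","wb")); hsv=cv2.cvtColor(f["image"],cv2.COLOR_RGB2HSV); m=cv2.inRange(hsv,(18,110,120),(36,255,255))
T=arm.state()["tcp_pos"]; bz=T[2]-.3028
lo=proj(f,[(T[0]+.036,T[1]-.0055,bz+.09)])[0]
k,l,st,c=cv2.connectedComponentsWithStats(m); print(lo,[(int(st[i,4]),c[i].round(1).tolist()) for i in range(1,k) if st[i,4]>5 and np.abs(c[i]-lo).max()<30])
p=(T[0]+.0002,T[1]-.0055,-.0188); print(proj(f,pose(p,[(.036,.018,bz+.09),(.036,-.018,bz+.09)])).round(1).tolist())
E
```

```text
29.9 [ 0.5694 -0.2396  0.3936] F [ 0.33  0.47 -2.32] T [ 0.062 -0.016  0.008] g 59.8 0.0247 [-3.1413e+00 -7.0000e-04  1.5506e+00]
[141.03139418 235.07329581] [(16, [157.7, 228.6]), (39, [148.9, 233.4]), (47, [131.7, 237.0])]
[[149.2, 233.4], [132.2, 237.0]]
```

The hinges match the model to within 0.5 px, so I'll lower it into the tray.

Call:
jog_arm:
  commands:
    - [[1,0,0,0.02,0],[1,0,0,0.02,0],[1,0,0,0.015,0],[1,0,0,0.01,0],[1,0,0,0.004,0]]

```text
time: 30.45
tcp_pos: [0.5694, -0.2381, 0.3237]
orientation: [-3.14, -0.001, 1.553]
ft_force: [-0.1, 0.6, -2.7]
gripper_width: 0.0251
grip_force: 59.8
```

Call:
jog_arm:
  commands:
    - [[1,0,0,0.002,0],[1,0,0,0,0]]

```text
time: 30.65
tcp_pos: [0.57, -0.239, 0.3235]
orientation: [3.141, 0.0, 1.552]
ft_force: [0.9, 0.3, -3.2]
gripper_width: 0.0248
grip_force: 59.9
```

```bash
python3 s.py
```

```text
30.65 [ 0.57   -0.239   0.3235] F [ 0.9   0.29 -3.15] T [-0.001  0.022  0.061] g 59.9 0.0248 [3.1405e+00 3.0000e-04 1.5523e+00]
```

Call:
jog_arm:
  commands:
    - [[1,0,0,0.001,0],[1,0,0,0.001,0],[1,0,0,0,0]]

```text
time: 30.95
tcp_pos: [0.5704, -0.2393, 0.3229]
orientation: [3.138, 0.001, 1.552]
ft_force: [-1.2, 1.1, 5.0]
gripper_width: 0.0248
grip_force: 61.0
```

Call:
jog_arm:
  commands:
    - [[1,0,0,0.001,0],[1,0,0,0.0005,0],[1,0,0,0,0]]

```text
time: 31.25
tcp_pos: [0.5709, -0.2393, 0.3229]
orientation: [3.136, 0.001, 1.552]
ft_force: [-0.9, 2.1, 14.0]
gripper_width: 0.0248
grip_force: 61.9
```

```bash
python3 s.py
```

```text
31.25 [ 0.5709 -0.2393  0.3229] F [-0.9   2.09 13.96] T [0.62  0.578 0.003] g 61.9 0.0248 [3.1356e+00 1.1000e-03 1.5520e+00]
```

It's on the tray floor. Easing the press slightly and pushing the tray home.

Call:
jog_arm:
  commands:
    - [[1,0,0,-0.001,0],[1,0,0.01,0,0],[1,0,0.01,0,0],[1,0,0.01,0,0],[1,0,0.01,0,0],[1,0,0.01,0,0],[1,0,0.01,0,0],[1,0,0,0,0]]

```text
time: 32.05
tcp_pos: [0.632, -0.2406, 0.323]
orientation: [3.136, 0.001, 1.552]
ft_force: [1.4, 1.1, 7.4]
gripper_width: 0.0247
grip_force: 61.2
```

Call:
jog_arm:
  commands:
    - [[1,0,0.004,0,0],[1,0,0.003,0,0],[1,0,0,0,0]]

```text
time: 32.35
tcp_pos: [0.6371, -0.2407, 0.3229]
orientation: [3.14, 0.001, 1.552]
ft_force: [-4.8, 1.9, 10.1]
gripper_width: 0.0247
grip_force: 61.8
```

Call:
jog_arm:
  commands:
    - [[1,0,0.003,0,0],[1,0,0,0,0]]

```text
time: 32.55
tcp_pos: [0.6388, -0.2407, 0.3231]
orientation: [-3.141, 0.002, 1.551]
ft_force: [-8.2, 2.0, 16.8]
gripper_width: 0.025
grip_force: 62.5
```

```bash
python3 s.py
```

```text
32.55 [ 0.6388 -0.2407  0.3231] F [-8.22  2.01 16.8 ] T [0.405 2.731 0.019] g 62.5 0.025 [-3.1406e+00  1.7000e-03  1.5513e+00]
```

Call:
jog_arm:
  commands:
    - [[1,0,-0.003,-0.001,0],[0.3,0,0,0,0],[-0.2,0,0,0,0],[-0.6,0,0,0,0],[-0.6,0,0,-0.03,0],[-0.6,0,0,-0.04,0],[-0.6,0,0,-0.04,0],[-0.6,0.04,0,-0.04,0]]

```text
time: 33.35
tcp_pos: [0.6372, -0.2078, 0.4679]
orientation: [3.141, 0.002, 1.547]
ft_force: [0.8, 0.1, 0.2]
gripper_width: 0.0683
grip_force: 0.0
```

Call:
jog_arm:
  commands:
    - [[-0.6,0.05,0,0,0],[-0.6,0.05,0,0,0],[-0.6,0.05,-0.02,0,0],[-0.6,0.05,-0.02,0,0]]

```text
time: 33.75
tcp_pos: [0.6036, -0.0097, 0.4661]
orientation: [-3.142, -0.0, 1.552]
ft_force: [0.2, 0.3, 0.7]
gripper_width: 0.0685
grip_force: 0.0
```

```bash
python3 s.py
python3 - <<'E'
from h import *; from rig import arm
D=(.57634,-.24508,-.01879)
t=arm.grab_frame("top"); s=arm.grab_frame("scene"); pickle.dump(t,open("pics/top12.pkl","wb")); pickle.dump(s,open("pics/scene12.pkl","wb"))
for f,n in((t,"top"),(s,"scene")):
    m=cv2.inRange(cv2.cvtColor(f["image"],cv2.COLOR_RGB2HSV),(18,110,120),(36,255,255))
    lo=proj(f,pose(D,(.06,0,.1)))[0]; k,l,st,c=cv2.connectedComponentsWithStats(m)
    print(n,lo.round(),[(st[i].tolist(),c[i].round(1).tolist()) for i in range(1,k) if st[i,4]>3 and np.abs(c[i]-lo).max()<35])
    print(" model",proj(f,pose(D,[(.062+.036,.018,.11),(.062+.036,-.018,.11),(.062,.036,.08),(.062-.037,0,.1)])).round(1).tolist())
    # front board: luminance profile along dock x at y=-.03, z=.054
    xs=np.arange(-.08,.03,.004); p=proj(f,pose(D,[(x,-.03,.054) for x in xs])); v=f["image"][p[:,1].round().astype(int),p[:,0].round().astype(int)]
    p0=load(n)["image"][p[:,1].round().astype(int),p[:,0].round().astype(int)]
    print(" now ",[int(a[1]) for a in v]); print(" then",[int(a[1]) for a in p0])
E
```

```text
33.75 [ 0.6036 -0.0097  0.4661] F [0.2  0.27 0.72] T [ 0.081 -0.016 -0.001] g 0.0 0.0685 [-3.1415e+00 -2.0000e-04  1.5519e+00]
top [425. 193.] []
 model [[417.7, 176.0], [433.7, 176.0], [406.3, 193.2], [425.1, 208.5]]
 now  [129, 130, 130, 128, 127, 128, 127, 126, 128, 127, 128, 127, 126, 127, 127, 125, 124, 126, 123, 127, 127, 126, 125, 130, 131, 131, 132, 134]
 then [163, 164, 162, 160, 151, 116, 223, 225, 210, 231, 222, 205, 203, 212, 210, 209, 190, 190, 193, 188, 186, 189, 195, 193, 197, 195, 183, 170]
scene [152. 265.] [([167, 262, 3, 13, 15], [167.6, 268.1]), ([156, 272, 8, 7, 36], [159.6, 274.9]), ([139, 276, 8, 6, 36], [142.8, 278.6])]
 model [[159.9, 275.8], [143.3, 279.5], [169.6, 265.7], [150.4, 251.4]]
 now  [151, 154, 152, 154, 156, 132, 113, 108, 109, 110, 111, 109, 110, 117, 142, 155, 159, 160, 161, 161, 161, 130, 104, 89, 90, 89, 89, 103]
 then [150, 154, 151, 152, 153, 156, 174, 207, 190, 150, 130, 130, 131, 172, 208, 228, 224, 218, 218, 225, 231, 229, 224, 228, 227, 225, 224, 225]
```

Run:
```python
from h import *
D=(.57634,-.24508,-.01879); s=load("scene12"); s0=load("scene")
def prof(f,pts):
    p=proj(f,pose(D,pts)).astype(np.float32); v=cv2.remap(f["image"],p[:,0].reshape(1,-1),p[:,1].reshape(1,-1),cv2.INTER_LINEAR)[0]
    return ["%d/%d"%(a[0],a[2]) for a in v]
xs=np.arange(-.03,.132,.006)
for y in(-.0445,.0445,-.02):
    print(y,"x mm",(xs*1000).astype(int).tolist()); print(" now",prof(s,[(x,y,.034) for x in xs])); print(" then",prof(s0,[(x,y,.034) for x in xs]))
```

```text
-0.0445 x mm [-30, -24, -18, -12, -6, 0, 5, 11, 17, 23, 29, 35, 41, 47, 53, 59, 65, 71, 77, 83, 89, 95, 101, 107, 113, 119, 125]
 now ['223/95', '225/96', '231/101', '236/104', '183/77', '140/60', '150/65', '157/67', '201/85', '228/98', '225/96', '221/94', '161/68', '218/88', '218/87', '216/90', '160/81', '158/88', '158/89', '158/90', '193/108', '221/124', '222/109', '230/101', '237/105', '185/77', '136/58']
 then ['234/137', '232/136', '236/140', '232/137', '233/136', '230/134', '230/133', '228/130', '228/129', '227/128', '229/131', '245/153', '235/145', '162/95', '186/93', '202/97', '202/95', '204/99', '207/101', '209/99', '198/93', '196/92', '194/88', '210/89', '221/94', '173/74', '136/58']
0.0445 x mm [-30, -24, -18, -12, -6, 0, 5, 11, 17, 23, 29, 35, 41, 47, 53, 59, 65, 71, 77, 83, 89, 95, 101, 107, 113, 119, 125]
 now ['179/94', '184/94', '187/96', '188/101', '189/101', '187/94', '169/90', '152/85', '146/85', '150/86', '158/96', '222/134', '228/138', '229/138', '230/140', '232/144', '225/133', '220/127', '219/131', '217/131', '209/123', '208/121', '225/110', '235/103', '238/105
[... 310 characters left out ...]
']
-0.02 x mm [-30, -24, -18, -12, -6, 0, 5, 11, 17, 23, 29, 35, 41, 47, 53, 59, 65, 71, 77, 83, 89, 95, 101, 107, 113, 119, 125]
 now ['230/99', '227/97', '215/92', '213/91', '169/72', '134/58', '133/58', '133/57', '173/73', '204/86', '202/86', '205/87', '144/62', '125/55', '140/60', '139/59', '133/58', '127/55', '132/56', '138/60', '140/60', '174/85', '226/115', '210/88', '221/94', '180/77', '136/58']
 then ['252/168', '248/158', '251/166', '253/177', '252/170', '251/167', '251/167', '250/163', '253/174', '254/182', '254/187', '255/181', '236/140', '165/94', '190/88', '212/90', '217/92', '230/100', '230/101', '230/101', '231/101', '227/98', '207/88', '210/90', '218/93', '180/77', '134/58']
```

Run:
```python
from plan import *
D=(.57634,-.24508,-.01879)
q=pose(D,(-.1067,.1227,0))[0]; print("peg",q)
plan(-0.8,[(q[0],q[1],.40,0,5),(None,None,.24,0,5)])
ph=np.radians(np.linspace(155.6,237.3,15)); L=np.c_[-.008+.1082*np.cos(ph),.078+.1082*np.sin(ph)]
acc=np.zeros(2)
for a in L[1:]:
    d=np.round(a-L[0]-acc,3); acc+=d; print([1,float(d[1]),float(d[0]),0,0],end=", ")
```

```text
peg [ 0.47196423 -0.12039688  0.        ]
t 33.9 tcp [ 0.6022 -0.0066  0.4669] yaw 89.3 j [-0.01  0.3   0.08  1.35  0.    1.57] w 0.0684
[[[-0.8, -0.023, -0.026, 0.013, 0.0], [-0.8, -0.023, -0.026, 0.013, 0.0], [-0.8, -0.023, -0.026, 0.014, 0.0], [-0.8, -0.023, -0.025, 0.013, 0.0], [-0.8, -0.023, -0.026, 0.014, 0.0], [-0.8, 0.0, 0.0, 0.032, 0.0], [-0.8, 0.0, 0.0, 0.032, 0.0], [-0.8, 0.0, 0.0, 0.032, 0.0]]]
[[[-0.8, 0.0, 0.0, 0.032, 0.0], [-0.8, 0.0, 0.0, 0.032, 0.0]]]
end [ 0.4718 -0.12    0.2399] 89.3 [0.4718, -0.12, 0.2399, 1.5581]
[1, -0.01, -0.004, 0, 0], [1, -0.011, -0.003, 0, 0], [1, -0.011, -0.002, 0, 0], [1, -0.011, -0.001, 0, 0], [1, -0.011, 0.001, 0, 0], [1, -0.011, 0.001, 0, 0], [1, -0.01, 0.003, 0, 0], [1, -0.011, 0.003, 0, 0], [1, -0.01, 0.005, 0, 0], [1, -0.009, 0.006, 0, 0], [1, -0.009, 0.006, 0, 0], [1, -0.008, 0.008, 0, 0], [1, -0.007, 0.008, 0, 0], [1, -0.007, 0.009, 0, 0],
```

Call:
jog_arm:
  commands:
    - [[-0.8,-0.023,-0.026,0.013,0.0],[-0.8,-0.023,-0.026,0.013,0.0],[-0.8,-0.023,-0.026,0.014,0.0],[-0.8,-0.023,-0.025,0.013,0.0],[-0.8,-0.023,-0.026,0.014,0.0],[-0.8,0.0,0.0,0.032,0.0],[-0.8,0.0,0.0,0.032,0.0],[-0.8,0.0,0.0,0.032,0.0]]

```text
time: 34.65
tcp_pos: [0.4727, -0.125, 0.3028]
orientation: [3.14, 0.001, 1.551]
ft_force: [-0.8, 0.7, 0.1]
gripper_width: 0.077
grip_force: 0.0
```

```bash
python3 s.py
```

```text
34.65 [ 0.4727 -0.125   0.3028] F [-0.8   0.68  0.08] T [-0.016  0.004  0.009] g 0.0 0.077 [3.1403e+00 5.0000e-04 1.5506e+00]
```

Call:
jog_arm:
  commands:
    - [[-0.8,0.004,0.0,0.032,0.0],[-0.8,0.0,0.0,0.03,0.0],[0.2,0,0,0,0],[0.8,0,0,0,0],[1,0,0,0,0],[1,0,0,0,0],[1,0,0,0,0],[1,0,0,0,0]]
  newtons: 40

```text
time: 35.45
tcp_pos: [0.4727, -0.12, 0.2431]
orientation: [3.141, -0.0, 1.552]
ft_force: [-4.1, 2.0, 8.3]
gripper_width: 0.0122
grip_force: 39.0
```

```bash
python3 s.py
```

```text
35.45 [ 0.4727 -0.12    0.2431] F [-4.05  2.02  8.31] T [ 0.281  0.948 -0.007] g 39.0 0.0122 [ 3.141  -0.      1.5518]
```

Peg gripped; its width reads about 12 mm. Swinging the keeper across.

Call:
jog_arm:
  commands:
    - [[1,-0.01,-0.004,-0.002,0],[1,-0.011,-0.003,0,0],[1,-0.011,-0.002,0,0],[1,-0.011,-0.001,0,0],[1,-0.011,0.001,0,0],[1,-0.011,0.001,0,0],[1,-0.01,0.003,0,0]]

```text
time: 36.15
tcp_pos: [0.4659, -0.1961, 0.2435]
orientation: [-3.14, 0.0, 1.551]
ft_force: [-0.7, 1.8, -4.4]
gripper_width: 0.0123
grip_force: 40.7
```

Call:
jog_arm:
  commands:
    - [[1,-0.011,0.003,0,0],[1,-0.01,0.005,0,0],[1,-0.009,0.006,0,0],[1,-0.009,0.006,0,0],[1,-0.008,0.008,0,0]]

```text
time: 36.65
tcp_pos: [0.4916, -0.2445, 0.2433]
orientation: [-3.135, 0.005, 1.55]
ft_force: [-11.1, -7.2, 1.4]
gripper_width: 0.0121
grip_force: 41.6
```

Call:
jog_arm:
  commands:
    - [[1,-0.007,0.008,0,0],[1,-0.007,0.009,0,0],[1,0,0,0,0]]

```text
time: 36.95
tcp_pos: [0.5092, -0.2608, 0.2434]
orientation: [-3.136, 0.01, 1.549]
ft_force: [-9.4, -12.4, -1.7]
gripper_width: 0.012
grip_force: 41.4
```

```bash
python3 s.py; python3 -c "
from h import *; D=(.57634,-.24508,-.01879); print(pose(D,(-.068,-.012,0)))"
```

```text
36.95 [ 0.5092 -0.2608  0.2434] F [ -9.38 -12.41  -1.74] T [-2.76   1.993  0.272] g 41.4 0.012 [-3.1358  0.01    1.5489]
[[ 0.50812654 -0.25580024  0.        ]]
```

Call:
jog_arm:
  commands:
    - [[0.5,0,0,0,0],[0,0,0,0,0],[-0.3,0,0,0,0],[-0.3,0,0,0,0],[-0.3,0,0,-0.04,0],[-0.3,0,0,-0.05,0],[-0.3,0,0,-0.05,0],[-0.3,0,-0.03,-0.04,0]]

```text
time: 37.75
tcp_pos: [0.4823, -0.2563, 0.4267]
orientation: [3.137, 0.002, 1.554]
ft_force: [-0.3, -1.1, 0.1]
gripper_width: 0.0554
grip_force: 0.0
```

Call:
jog_arm:
  commands:
    - [[-0.3,0.05,0,0,0],[-0.3,0.05,0,0,0],[-0.3,0.05,0,0,0],[-0.3,0.05,0,0,0],[-0.3,0.05,0,0,0],[-0.3,0.05,0,0,0],[-0.3,0.05,0,0,0],[-0.3,0,0,0,0]]

```text
time: 38.55
tcp_pos: [0.4865, 0.0989, 0.4239]
orientation: [3.141, -0.002, 1.56]
ft_force: [-0.0, -0.1, 0.1]
gripper_width: 0.0555
grip_force: 0.0
```

```bash
python3 s.py
python3 - <<'E'
from h import *; from rig import arm
D=(.57634,-.24508,-.01879)
t=arm.grab_frame("top"); pickle.dump(t,open("pics/top13.pkl","wb")); t0=load("top")
hsv=cv2.cvtColor(t["image"],cv2.COLOR_RGB2HSV)
m=cv2.inRange(hsv,(18,110,120),(36,255,255)); k,l,st,c=cv2.connectedComponentsWithStats(m); lo=proj(t,pose(D,(.06,0,.1)))[0]
print("brass",[(int(st[i,4]),c[i].round(1).tolist()) for i in range(1,k) if st[i,4]>3 and np.abs(c[i]-lo).max()<30])
print(" model",proj(t,pose(D,[(.062+.036,.018,.11),(.062+.036,-.018,.11),(.062,.036,.08),(.062-.037,0,.1)])).round(1).tolist())
w=cv2.inRange(hsv,(0,0,150),(180,60,255)); w0=cv2.inRange(cv2.cvtColor(t0["image"],cv2.COLOR_RGB2HSV),(0,0,150),(180,60,255))
d=cv2.bitwise_and(w,cv2.bitwise_not(w0)); k,l,st,c=cv2.connectedComponentsWithStats(d)
print("new steel",[(st[i].tolist(),c[i].round(1).tolist()) for i in range(1,k) if st[i,4]>6 and 350<c[i][0]<470])
print("peg closed model",proj(t,pose(D,[(-.068,-.012,.09),(-.068,-.012,.04),(-.008,-.03,.04)])).round(1).tolist())
xs=np.arange(-.03,.03,.003); p=proj(t,pose(D,[(x,-.036,.054) for x in xs])).astype(np.float32)
v=cv2.remap(t["image"],p[:,0].reshape(1,-1),p[:,1].reshape(1,-1),1)[0]; print("front board profile",[(int(x*1000),*map(int,a)) for x,a in zip(xs,v)])
E
```

```text
38.55 [0.4865 0.0989 0.4239] F [-0.04 -0.09  0.06] T [-0.028  0.006 -0.028] g 0.0 0.0555 [ 3.1406e+00 -2.4000e-03  1.5599e+00]
brass [(19, [408.0, 194.0]), (33, [426.1, 208.6])]
 model [[417.7, 176.0], [433.7, 176.0], [406.3, 193.2], [425.1, 208.5]]
new steel [([404, 189, 3, 12, 34], [404.9, 194.5]), ([396, 221, 38, 33, 376], [417.8, 232.8]), ([435, 220, 4, 26, 38], [435.7, 234.6])]
peg closed model [[430.1, 249.7], [423.1, 249.1], [430.0, 224.0]]
front board profile [(-30, 203, 167, 145), (-27, 203, 167, 146), (-24, 202, 167, 146), (-21, 199, 166, 146), (-18, 200, 165, 145), (-15, 201, 166, 145), (-12, 203, 167, 145), (-9, 204, 166, 143), (-6, 206, 168, 145), (-3, 203, 169, 148), (0, 185, 153, 134), (2, 149, 122, 105), (5, 147, 117, 95), (8, 215, 185, 137), (11, 239, 209, 153), (14, 206, 163, 115), (17, 166, 126, 92), (20, 162, 125, 90), (23, 169, 132, 95), (26, 171, 132, 94)]
```

Run:
```python
from h import *
D=(.57634,-.24508,-.01879); t=load("top13"); t0=load("top")
def prof(f,xs,y,z):
    p=proj(f,pose(D,[(x,y,z) for x in xs])).astype(np.float32)
    return cv2.remap(f["image"],p[:,0].reshape(1,-1),p[:,1].reshape(1,-1),cv2.INTER_CUBIC)[0]
for nm,f,xs in(("then",t0,np.arange(-.072,-.04,.002)),("now",t,np.arange(-.004,.028,.002))):
    for y in(-.036,-.02,.036): print(nm,y,[(int(round(x*1000)),int(a[1])) for x,a in zip(xs,prof(f,xs,y,.054))])
for y in(-.0445,.0445):
    xs=np.arange(.085,.125,.002); print("back",y,[(int(round(x*1000)),int(a[0]),int(a[2])) for x,a in zip(xs,prof(t,xs,y,.034))])
```

```text
then -0.036 [(-72, 164), (-70, 163), (-68, 165), (-66, 163), (-64, 144), (-62, 117), (-60, 116), (-58, 153), (-56, 207), (-54, 231), (-52, 232), (-50, 216), (-48, 193), (-46, 196), (-44, 198), (-42, 203)]
then -0.02 [(-72, 159), (-70, 160), (-68, 159), (-66, 156), (-64, 141), (-62, 120), (-60, 120), (-58, 160), (-56, 215), (-54, 234), (-52, 231), (-50, 217), (-48, 209), (-46, 231), (-44, 237), (-42, 235)]
then 0.036 [(-72, 173), (-70, 174), (-68, 174), (-66, 172), (-64, 162), (-62, 138), (-60, 126), (-58, 160), (-56, 222), (-54, 237), (-52, 238), (-50, 230), (-48, 222), (-46, 227), (-44, 231), (-42, 234)]
now -0.036 [(-4, 166), (-2, 165), (0, 150), (2, 126), (4, 107), (6, 113), (8, 160), (10, 215), (12, 218), (14, 182), (16, 144), (18, 124), (20, 123), (22, 127), (24, 133), (26, 136)]
now -0.02 [(-4, 160), (-2, 160), (0, 153), (2, 133), (4, 112), (6, 113), (8, 139), (10, 181), (12, 208), (14, 210), (16, 186), (18, 158), (20, 160), (22, 163), (24, 155), (26, 161)]
now 0.036 [(-4, 238), (-2, 210), (0, 170), (2, 137), (4, 115), (6, 108), (8, 139), (10, 193), (12, 228), (14, 237), (16, 232), (18, 228), (20, 230), (22, 235), (24, 228), (26, 172)]
back -0.0445 [(85, 237, 106), (87, 236, 105), (89, 233, 101), (91, 228, 97), (93, 226, 96), (95, 227, 97), (97, 230, 99), (99, 233, 101), (101, 234, 101), (103, 227, 97), (105, 207, 92), (107, 175, 87), (109, 135, 77), (111, 109, 57), (113, 121, 51), (115, 165, 65), (117, 209, 84), (119, 226, 94), (121, 234, 101), (123, 236, 104)]
back 0.0445 [(85, 238, 141), (87, 237, 141), (89, 237, 140), (91, 237, 140), (93, 237, 141), (95, 237, 142), (97, 238, 143), (99, 238, 143), (101, 240, 147), (103, 246, 154), (105, 235, 141), (107, 194, 99), (109, 132, 59), (111, 94, 38), (113, 104, 40), (115, 154, 60), (117, 208, 85), (119, 234, 104), (121, 240, 107), (123, 238, 107)]
```

The front board edge is at about 9 mm and the back wall at about 107 mm, so the tray is home. The peg is at its closed spot, and the caddy is upright and square. Handing in.

```bash
python3 -c "
from rig import arm
print(arm.sign_off())"
```

```text
the job is handed in; nothing more can be done
None
```

I showed all three sides and the tipped underside to the camera, then put the caddy in the tray with its clasp to the front board, pushed the tray home, closed the keeper and handed the job in at about 38.6 s. The final state was checked by image measurement, and the hand-in returned no verdict.

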